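# Transfer a run of mounted specimens to the viewing tray in order

## Robot

A 6-joint arm with a two-finger parallel gripper is mounted at the origin on the work surface. World frame = base frame: x ahead of the robot, y to its left, z up, the work surface at z = 0. Lengths are in m, angles in rad, forces in N, time in s.
With the tool pointing down it reaches from about 0.3 to 0.775 m from the base axis. Payload 14.6 kg.
Tool frame: the origin (TCP) lies on the centre line of the jaws, within the pads' length; the fingertips stand ctrl.tcp_to_tips ahead of it and the grasp point (between the pads) lies 2 mm behind it (ctrl.tcp_to_tips is the distance from the TCP to the fingertips, in m); z points along the fingers, y is the line along which they close (so a half turn about z gives the same grasp; the last joint's range is limited). The gripper opens to 94 mm and grips with 3 to 60 N. Pads are 16 mm wide; open, the fingers measure 119 mm over their backs; the gripper's body (75 mm by 177 mm) begins 78 mm behind the grasp point.
Start: joints at [-1.187, 0.3, 1.521, -0, 1.321, -0.067], TCP at [0.24, -0.495, 0.222] pointing down, gripper open.
Joint ranges: [-3.03, 3.03], [-0.79, 2.21], [0.23, 2.52], [-1.04, 4.18], [0, 3.07], [-2.55, 2.55]. Speed limits (rad/s): [2.22, 2.22, 2.57, 3.14, 3.14, 3.14].

## Interface

Orientations are given as [roll, pitch, yaw] about the fixed x, y, z axes, in that order (R = Rz(yaw) Ry(pitch) Rx(roll)).
In Python, from station import telemetry, viewer, hand_in, ctrl gives the robot as it stands.
- The arm moves only by the tool step_arm, never from a script. Its argument "plan" is a list of rows, each an object of numbers: "dx", "dy", "dz": the shift along the tool's x, y, z scaled (see below); "rx", "ry", "rz": the turn, a rotation vector about the tool's x, y, z scaled (see below); "claw": the closure, from 0 (fully open) to 1 (shut). In form: [{"dx": .., "dy": .., "dz": .., "rx": .., "ry": .., "rz": .., "claw": ..}, ...]. A call has 1 to 10 rows; each row shifts and turns the commanded pose from where the row before left it, along the tool's axes as they then stand; what a row does not reach is not made up. The controller multiplies each number of a shift by 0.1 m and each number of a turn by 90 degrees. A row lasts 1/10 s, in which the tool goes at most 50 mm and 8.59 degrees, less where a joint would pass 70% of its speed; a pose out of reach is approached as far as the arm can. A call with a number of a shift or a turn outside -1 to 1 is refused whole. A call with a gripper value outside its range is refused whole. The fingers move at their own pace and stop on an object; "grip_force" is the grip in N (left out, the last holds). Time passes only in rows, so rows that do not move let the fingers close. It gives the time, the measured TCP pose, the force, the opening and the grip force at its end, in the units of the state.
- telemetry.get_obs(): the state, without advancing time (a new reading comes with each control period).
- viewer.camera(name): name is "scene" or "side" or "wrist"; returns a dict with "img" (420x560x3 uint8, red, green, blue), "z_map" (420x560 float32, m along the optical axis (not along the pixel's ray), 0 where there is no reading), "fx", "fy", "cx", "cy" (pixels), "R" (3x3) and "t" (3): a world point X has camera coordinates R X + t; the wrist camera has in their place "tool_from_camera" (4x4, takes a point from camera to tool coordinates, whose origin is the TCP and whose axes are the flange's). Camera axes: x right, y down, z forward; pixel columns grow to the right and rows downward; lengths in m; the calibration is good to about 2 mm. A picture is of the moment at which its call begins: read the wrist's pose just before it.
- hand_in(): hands the job in; it is judged then, once.
Trained networks look in a picture, given as the dict that the camera call returned (one of the last four; its "shot" number tells which), for a name from the list of things; names that differ only in an ending like _2 or _b are one class to them, and where a whole thing is asked for, a point or a joint stands for the part that bears it (a point fixed in the world has none). Each returns a list of dicts, best first, with "score" (0 to 1); they miss things now and then, are a little off and sometimes report something else, mostly with a low value. They report only what shows in the picture. A call takes as long as a camera call. They do not tell look-alikes from the thing itself.
- viewer.recognise(target, picture): "rect" ([left, top, right, bottom] in pixels, round what is visible of it).
The state is a dict: "time_s": time; "qpos": joint angles; "joint_vel": joint speeds; "tau": joint torques, N m; "ee_pos": TCP position; "eef_rot": TCP orientation; "force": force on the tool from outside, world axes, zero at the start; "moment": the same for the moment, N m; "grip_width": finger opening in m; "grip_force": force on a finger pad.
Only numpy, scipy, OpenCV 4.12 (cv2) and the standard library are available. Lean on these libraries where they do the work, as an engineer would, in place of code of your own. Each camera call takes 0.05 s, during which the arm holds its last target. There are 200 camera calls.

## Task

Move the four mounted specimens from the aluminium drying rack into the white viewing tray beside it, one to a bay and in the same order counted from the knobbed handle of each: they carry no labels, so their place in the row is the only record of which is which. Keep them upright with the polished face up, set them down gently rather than dropping them, and leave each standing flat on the floor of its bay.

Things in the scene. Friction and masses are not known exactly. Their poses are not given: they have to be found in the camera images.
- drying_rack: Fixed aluminium channel rack, 70 mm (x) by 238 mm (y, the row), edge tops 12 mm above the bench, four cork seats. Origin: centre of underside; z up. At its +y end a lug with a round steel knob (26 mm wide, top at 31 mm, 141 mm from the origin): the handle. Places 1 to 4 from the handle: y = +87, +29, -29, -87 mm, x = 0. Either side of the bench, any yaw.
- viewing_tray: Fixed white plastic tray, 66 mm (x) by 238 mm (y, the row), four open bays 58 (x) by 54 mm (y) inside; bay floor 5 mm, wall and divider tops 11 mm above the bench. Origin: centre of underside; z up. At its +y end the same lug and steel knob, 141 mm from the origin: the handle. Bays 1 to 4 from the handle: y = +87, +29, -29, -87 mm, x = 0. Either side, any yaw.
- mount_hex: Loose mounted specimen, a black resin block (45 to 110 g) standing upright on its cork seat: round, 38 mm diameter, 30 mm tall; a six-sided bar section 20 mm across flats in its top face. Grip it 38 mm wide. Origin: centre of its underside, z up; its x starts within 0.15 rad of the drying rack's x (square to the row).
- mount_tube: Loose mounted specimen, a black resin block (45 to 110 g) standing upright on its cork seat: round, 29 mm diameter, 36 mm tall, the slimmest and tallest; a ring-shaped tube section 19 mm in diameter in its top face. Grip it 29 mm wide. Origin: centre of its underside, z up; its x starts within 0.15 rad of the drying rack's x (square to the row).
- mount_strips: Loose mounted specimen, a black resin block (45 to 110 g) standing upright on its cork seat: oblong, 42 mm (its x) by 24 mm (its y), 32 mm tall; three thin parallel strips along its x in the top face. Grip it across its 42 mm length, along its x. Origin: centre of its underside, z up; its x starts within 0.15 rad of the drying rack's x (square to the row).
- mount_angle: Loose mounted specimen, a black resin block (45 to 110 g) standing upright on its cork seat: square, 34 by 34 mm, 29 mm tall; an L-shaped angle section in its top face. Grip it 34 mm wide along its x. Origin: centre of its underside, z up; its x starts within 0.15 rad of the drying rack's x (square to the row).
- seat_hex: Cork seat, 50 by 50 by 3 mm, fixed in the drying rack; the one on which the 'hex' specimen stands at the start. Its top is 9 mm above the bench. It stays in the rack and so shows that specimen's place in the row. Origin: centre of the underside; axes as the rack's.
- seat_tube: Cork seat, 50 by 50 by 3 mm, fixed in the drying rack; the one on which the 'tube' specimen stands at the start. Its top is 9 mm above the bench. It stays in the rack and so shows that specimen's place in the row. Origin: centre of the underside; axes as the rack's.
- seat_strips: Cork seat, 50 by 50 by 3 mm, fixed in the drying rack; the one on which the 'strips' specimen stands at the start. Its top is 9 mm above the bench. It stays in the rack and so shows that specimen's place in the row. Origin: centre of the underside; axes as the rack's.
- seat_angle: Cork seat, 50 by 50 by 3 mm, fixed in the drying rack; the one on which the 'angle' specimen stands at the start. Its top is 9 mm above the bench. It stays in the rack and so shows that specimen's place in the row. Origin: centre of the underside; axes as the rack's.
Mind the look-alikes: they are no part of the job. What is shaped like the mount_tube but purple is not meant. What is shaped like the mount_strips but pink is not meant.

How it is judged:
At the end, for the whole second after the job is handed in: Each specimen stands in the bay with the same number, counted from the handle, as its seat in the rack: within 18 mm of the bay's centre along and across the row, underside within 3 mm of the bay floor, tilted under 0.08 rad, at rest (((y of seat_hex in the frame of drying_rack between 0.072 and 0.102 m and y of mount_hex in the frame of viewing_tray between 0.069 and 0.105 m) or (y of seat_hex in the frame of drying_rack between 0.014 and 0.044 m and y of mount_hex in the frame of viewing_tray between 0.011 and 0.047 m) or (y of seat_hex in the frame of drying_rack between -0.044 and -0.014 m and y of mount_hex in the frame of viewing_tray between -0.047 and -0.011 m) or (y of seat_hex in the frame of drying_rack between -0.102 and -0.072 m and y of mount_hex in the frame of viewing_tray between -0.105 and -0.069 m)) and x of mount_hex in the frame of viewing_tray between -0.018 and 0.018 m and z of mount_hex in the frame of viewing_tray between 0.002 and 0.008 m and angle between each of mount_hex, mount_tube, mount_strips, mount_angle's own z axis and vertical below 0.08 rad and linear speed of each of mount_hex, mount_tube, mount_strips, mount_angle below 0.02 m/s and angular speed of each of mount_hex, mount_tube, mount_strips, mount_angle below 0.2 rad/s and ((y of seat_tube in the frame of drying_rack between 0.072 and 0.102 m and y of mount_tube in the frame of viewing_tray between 0.069 and 0.105 m) or (y of seat_tube in the frame of drying_rack between 0.014 and 0.044 m and y of mount_tube in the frame of viewing_tray between 0.011 and 0.047 m) or (y of seat_tube in the frame of drying_rack between -0.044 and -0.014 m and y of mount_tube in the frame of viewing_tray between -0.047 and -0.011 m) or (y of seat_tube in the frame of drying_rack between -0.102 and -0.072 m and y of mount_tube in the frame of viewing_tray between -0.105 and -0.069 m)) and x of mount_tube in the frame of viewing_tray between -0.018 and 0.018 m and z of mount_tube in the frame of viewing_tray between 0.002 and 0.008 m and ((y of seat_strips in the frame of drying_rack between 0.072 and 0.102 m and y of mount_strips in the frame of viewing_tray between 0.069 and 0.105 m) or (y of seat_strips in the frame of drying_rack between 0.014 and 0.044 m and y of mount_strips in the frame of viewing_tray between 0.011 and 0.047 m) or (y of seat_strips in the frame of drying_rack between -0.044 and -0.014 m and y of mount_strips in the frame of viewing_tray between -0.047 and -0.011 m) or (y of seat_strips in the frame of drying_rack between -0.102 and -0.072 m and y of mount_strips in the frame of viewing_tray between -0.105 and -0.069 m)) and x of mount_strips in the frame of viewing_tray between -0.018 and 0.018 m and z of mount_strips in the frame of viewing_tray between 0.002 and 0.008 m and ((y of seat_angle in the frame of drying_rack between 0.072 and 0.102 m and y of mount_angle in the frame of viewing_tray between 0.069 and 0.105 m) or (y of seat_angle in the frame of drying_rack between 0.014 and 0.044 m and y of mount_angle in the frame of viewing_tray between 0.011 and 0.047 m) or (y of seat_angle in the frame of drying_rack between -0.044 and -0.014 m and y of mount_angle in the frame of viewing_tray between -0.047 and -0.011 m) or (y of seat_angle in the frame of drying_rack between -0.102 and -0.072 m and y of mount_angle in the frame of viewing_tray between -0.105 and -0.069 m)) and x of mount_angle in the frame of viewing_tray between -0.018 and 0.018 m and z of mount_angle in the frame of viewing_tray between 0.002 and 0.008 m); the robot touches nothing.
It fails at once if a specimen was tipped over (angle between any of mount_hex, mount_tube, mount_strips, mount_angle's own z axis and vertical above 0.7 rad).
It fails at once if a specimen was let go of, and so dropped, from more than 15 mm above the bay floor ((z of mount_hex in the frame of viewing_tray above 0.02 m and contact force between the fingers and mount_hex below 0.1 N) or (z of mount_tube in the frame of viewing_tray above 0.02 m and contact force between the fingers and mount_tube below 0.1 N) or (z of mount_strips in the frame of viewing_tray above 0.02 m and contact force between the fingers and mount_strips below 0.1 N) or (z of mount_angle in the frame of viewing_tray above 0.02 m and contact force between the fingers and mount_angle below 0.1 N)).
It also fails if it takes over 93 s, if anything falls off the work surface, if the arm or the gripper's body presses on something with over 40 N, if the wrist force passes 120 N, or if a joint passes its speed limit or range.

## Working session

There is one attempt and no reset: what is moved stays moved. The work goes in short steps, Python scripts to look and compute and a tool call to move; the robot and the scene stay as the last step left them, time stands still between calls to the robot, and variables do not carry over. Pictures are saved under pics/ and viewed, at most 14 in all, crops included, and the job is handed in when it is done.

Besides the shell and the picture viewer there is one more tool, called after "Emit:" in YAML: its name, and indented under it one key for each argument. step_arm: Moves the arm, as the interface text tells. Shifts and turns lie within -1 to 1; 1 stands for 0.1 m of shift or 90 degrees of turn. Its arguments: {"type":"object","properties":{"plan":{"type":"array"},"grip_force":{"type":"number"}},"required":["plan"]}

```bash
mkdir -p pics
cat > h.py <<'E'
import numpy as np, cv2
from station import telemetry, viewer, ctrl
def shot(name,fn=None):
    p=viewer.camera(name)
    if fn: cv2.imwrite('pics/'+fn,cv2.cvtColor(p['img'],cv2.COLOR_RGB2BGR))
    return p
def cloud(p):
    z=p['z_map'].astype(float); v,u=np.mgrid[0:z.shape[0],0:z.shape[1]]
    c=np.stack([(u-p['cx'])/p['fx']*z,(v-p['cy'])/p['fy']*z,z],-1)
    w=(c-p['t'])@np.asarray(p['R']); w[z==0]=np.nan
    return w
E
python3 - <<'E'
from h import *
o=telemetry.get_obs(); print({k:np.round(v,3) for k,v in o.items()}, ctrl.tcp_to_tips)
for n in ('scene','side'):
    p=shot(n,n+'1.png'); print(n,np.round(-np.array(p['R']).T@p['t'],2))
    w=cloud(p)
    for t in ['drying_rack','viewing_tray','mount_hex','mount_tube','mount_strips','mount_angle']:
        for r in viewer.recognise(t,p)[:3]:
            a=np.array(r['rect']); u,v=int((a[0]+a[2])/2),int((a[1]+a[3])/2)
            print(t,round(r['score'],2),a.round(),w[v,u].round(3))
E
```

```text
{'time_s': np.float64(0.0), 'qpos': array([-1.187,  0.3  ,  1.522, -0.   ,  1.321, -0.067]), 'joint_vel': array([-0.001, -0.001, -0.   ,  0.002, -0.001,  0.   ]), 'tau': array([ 1.0000e-03, -5.3181e+01, -3.5274e+01,  7.1000e-02,  2.4000e-02,
       -0.0000e+00]), 'ee_pos': array([ 0.24 , -0.495,  0.222]), 'eef_rot': array([-3.14 , -0.   ,  0.451]), 'force': array([0.636, 0.017, 0.64 ]), 'moment': array([-0.052,  0.046, -0.032]), 'grip_force': np.float64(0.0), 'grip_width': np.float64(0.094)} 0.017
scene [1.   0.82 0.75]
drying_rack 0.9 [236. 143. 284. 208.] [ 0.56  -0.182  0.042]
viewing_tray 0.58 [306. 237. 363. 339.] [0.583 0.217 0.007]
mount_hex 0.53 [256. 160. 271. 176.] [ 0.532 -0.223  0.032]
mount_tube 0.61 [265. 204. 279. 223.] [ 0.597 -0.042  0.028]
mount_tube 0.6 [253. 169. 265. 182.] [ 0.563 -0.181  0.044]
mount_strips 0.61 [244. 183. 261. 200.] [ 0.602 -0.138  0.034]
mount_angle 0.75 [251. 167. 266. 184.] [ 0.566 -0.181  0.044]
mount_angle 0.66 [260. 146. 274. 163.] [ 0.497 -0.277  0.037]
side [ 0.46 -0.49  0.65]
drying_rack 0.81 [220. 257. 328. 420.] [ 0.522 -0.252  0.039]
viewing_tray 0.81 [223.  91. 264. 189.] [0.563 0.206 0.006]
mount_hex 0.83 [256. 318. 280. 345.] [ 0.516 -0.24   0.04 ]
mount_tube 0.77 [274. 285. 295. 313.] [ 0.551 -0.197  0.046]
mount_tube 0.56 [279. 218. 293. 238.] [ 0.589 -0.062  0.037]
mount_strips 0.91 [285. 260. 315. 286.] [ 0.586 -0.157  0.04 ]
mount_strips 0.79 [340. 242. 374. 276.] [ 0.689 -0.148  0.031]
mount_strips 0.37 [260. 317. 283. 346.] [ 0.52  -0.241  0.04 ]
mount_angle 0.93 [241. 354. 275. 388.] [ 0.488 -0.293  0.04 ]
```

View pics/side1.png

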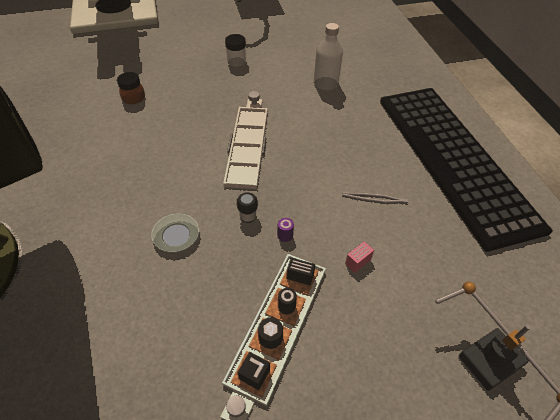

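View pics/scene1.png

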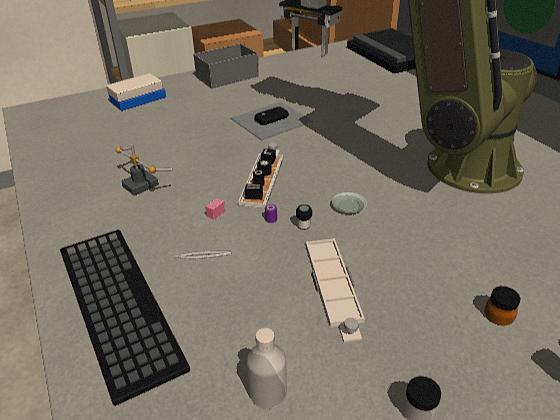

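The side view shows the rack with its knob at the near end (236,405). Counted from that knob, the order is angle (256,371), hex (270,332), tube (287,300), strips (301,271). The tray's knob is at the far end (254,97). The purple (285,229) and pink (360,256) objects are decoys.

```bash
cat >> h.py <<'E'
def rect(pts):
    (c,s,a)=cv2.minAreaRect((pts*1000).astype(np.float32)); 
    return np.round(c,1),np.round(s,1),round(a,1)
E
python3 - <<'E'
from h import *
p=shot('side'); q=shot('scene')
for nm,P in (('side',p),('scene',q)):
    w=cloud(P).reshape(-1,3); w=w[np.isfinite(w[:,0])]
    def near(c,r,z0,z1): 
        return w[(np.hypot(w[:,0]-c[0],w[:,1]-c[1])<r)&(w[:,2]>z0)&(w[:,2]<z1)]
    print(nm)
    b=near((.4,-.15),.1,-.02,.02); print('bench',np.median(b[:,2]))
    for n,c,h in (('angle',(.488,-.293),.038),('hex',(.518,-.24),.039),('tube',(.552,-.197),.045),('strips',(.586,-.157),.041)):
        t=near(c,.028,h-.004,h+.005); print(n,len(t),rect(t[:,:2]),np.median(t[:,2]).round(4))
    t=near((.573,.206),.14,.0035,.016)
    print('tray',rect(t[:,:2]))
    k=near((.573,.206),.2,.025,.036); print('knobT',len(k),k.mean(0).round(4) if len(k) else 0, np.ptp(k,0).round(3))
    t=near((.535,-.225),.125,.006,.0155); print('rack',rect(t[:,:2]))
    k=near((.455,-.34),.03,.027,.036); print('knobR',len(k),k.mean(0).round(4) if len(k) else 0, np.ptp(k,0).round(3) if len(k) else 0)
E
```

```text
side
bench 0.0005436866902660416
angle 614 (array([ 483.8, -286.1]), array([34.3, 34.2]), 47.9) 0.0384
hex 503 (array([ 519.1, -237.4]), array([38.2, 35.5]), 75.9) 0.0397
tube 263 (array([ 556.1, -194.2]), array([27.4, 28. ]), 71.1) 0.0457
strips 352 (array([ 591.2, -146.5]), array([25.4, 42.2]), 59.1) 0.0415
tray (array([574.8, 209.8]), array([269.3, 261.5]), 35.6)
knobT 85 [0.6101 0.3217 0.031 ] [0.026 0.027 0.009]
rack (array([ 531.6, -222. ]), array([245.9,  71.2]), 52.3)
knobR 311 [ 0.4504 -0.3277  0.0314] [0.025 0.025 0.007]
scene
bench -3.994399222579405e-05
angle 85 (array([ 487.8, -285.1]), array([38.6, 33.9]), 49.0) 0.038
hex 100 (array([ 523.8, -237.6]), array([40.2, 35.2]), 75.3) 0.0385
tube 61 (array([ 559.4, -193.8]), array([27.3, 27. ]), 31.4) 0.045
strips 96 (array([ 595.6, -146.5]), array([27.5, 41.9]), 56.7) 0.0407
tray (array([568.2, 209. ]), array([260.2, 215.6]), 40.9)
knobT 176 [0.6009 0.2695 0.0304] [0.104 0.329 0.011]
rack (array([ 533.2, -224.6]), array([246.7,  72.1]), 52.0)
knobR 40 [ 0.4547 -0.3265  0.0305] [0.025 0.029 0.005]
```

Emit:
step_arm:
  plan:
    - {"dx": 0.389,"dy": -0.122,"dz": -0.078,"claw": 0}
    - {"dx": 0.389,"dy": -0.122,"dz": -0.078,"claw": 0}
    - {"dx": 0.389,"dy": -0.122,"dz": -0.078,"claw": 0}
    - {"dx": 0.389,"dy": -0.122,"dz": -0.078,"claw": 0}
    - {"dx": 0.389,"dy": -0.122,"dz": -0.078,"claw": 0}
    - {"dx": 0.389,"dy": -0.122,"dz": -0.078,"claw": 0}
    - {"dx": 0.389,"dy": -0.122,"dz": -0.078,"claw": 0}
    - {"dx": 0.389,"dy": -0.122,"dz": -0.078,"claw": 0}
    - {"dx": 0.389,"dy": -0.122,"dz": -0.078,"claw": 0}
    - {"dx": 0.389,"dy": -0.122,"dz": -0.078,"claw": 0}

```text
$.plan[0]: bad value
```

Emit:
step_arm:
  plan:
    - {"rz": -0.074,"claw": 0}
    - {"rz": -0.074,"claw": 0}
    - {"rz": -0.074,"claw": 0}
    - {"rz": -0.074,"claw": 0}
    - {"claw": 0}
    - {"claw": 0}

```text
$.plan[0]: bad value
```

```bash
cat >> h.py <<'E'
from scipy.spatial.transform import Rotation as Ro
def wcloud(p,o):
    z=p['z_map'].astype(float); v,u=np.mgrid[0:z.shape[0],0:z.shape[1]]
    c=np.stack([(u-p['cx'])/p['fx']*z,(v-p['cy'])/p['fy']*z,z],-1)
    T=np.asarray(p['tool_from_camera']); t=c@T[:3,:3].T+T[:3,3]
    w=t@Ro.from_euler('xyz',o['eef_rot']).as_matrix().T+o['ee_pos']; w[z==0]=np.nan
    return w
def near(w,c,r,z0,z1):
    return w[(np.hypot(w[...,0]-c[0],w[...,1]-c[1])<r)&(w[...,2]>z0)&(w[...,2]<z1)]
def go(xyz,yaw,n=1):
    "tool-axis shift and turn to the pose, in the units of step_arm, over n rows"
    o=telemetry.get_obs(); R=Ro.from_euler('xyz',o['eef_rot'])
    d=R.inv().apply(np.array(xyz)-o['ee_pos'])/0.1
    r=(R.inv()*Ro.from_euler('xyz',[np.pi,0,np.radians(yaw)])).as_rotvec(degrees=True)/90
    print('shift/row',np.round(d/n,3),'turn total',np.round(r,3))
E
python3 - <<'E'
from h import *
o=telemetry.get_obs(); p=shot('wrist','w1.png'); print(o['time_s'],o['ee_pos'].round(4),np.degrees(o['eef_rot']).round(2)); print(np.round(p['tool_from_camera'],3))
w=wcloud(p,o); 
for n,c,h in (('angle',(.488,-.285),.038),('hex',(.522,-.238),.039),('tube',(.558,-.194),.045),('strips',(.594,-.147),.041)):
    t=near(w,c,.028,h-.004,h+.005); 
    if len(t)>9: print(n,len(t),rect(t[:,:2]),np.median(t[:,2]).round(4))
k=near(w,(.453,-.327),.03,.027,.036)
if len(k): print('knobR',len(k),k.mean(0).round(4), np.ptp(k,0).round(3))
b=near(w,(.6,-.25),.2,-.01,.006);print(np.median(b[:,2]))
# bottle, jars
s=shot('side'); ws=cloud(s)
for u,v in ((328,60),(332,30),(236,45),(129,85),(247,205)): print((u,v),ws[v,u].round(3))
E
```

```text
0.8 [ 0.2396 -0.495   0.2224] [-180.     -0.     25.83]
[[ 0.    -0.96  -0.279  0.081]
 [ 1.     0.     0.001 -0.   ]
 [-0.001 -0.279  0.96  -0.161]
 [ 0.     0.     0.     1.   ]]
nan
(328, 60) [0.79  0.339 0.084]
(332, 30) [0.797 0.354 0.148]
(236, 45) [0.602 0.485 0.063]
(129, 85) [0.338 0.396 0.051]
(247, 205) [ 0.531 -0.009  0.051]
  return _methods._mean(a, axis=axis, dtype=dtype,
  ret = ret.dtype.type(ret / rcount)
```

View pics/w1.png

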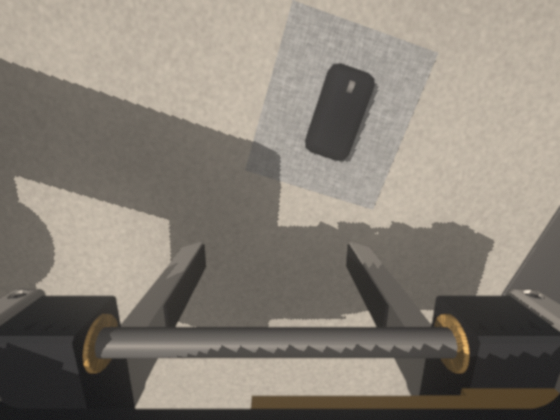

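The moves were refused, probably because every field is needed; the picture shows only bench and a mouse (340,110). I'll repeat the move with full rows.

Emit:
step_arm:
  plan:
    - {"dx": 0.389,"dy": -0.122,"dz": -0.078,"rx": 0,"ry": 0,"rz": 0,"claw": 0}
    - {"dx": 0.389,"dy": -0.122,"dz": -0.078,"rx": 0,"ry": 0,"rz": 0,"claw": 0}
    - {"dx": 0.389,"dy": -0.122,"dz": -0.078,"rx": 0,"ry": 0,"rz": 0,"claw": 0}
    - {"dx": 0.389,"dy": -0.122,"dz": -0.078,"rx": 0,"ry": 0,"rz": 0,"claw": 0}
    - {"dx": 0.389,"dy": -0.122,"dz": -0.078,"rx": 0,"ry": 0,"rz": 0,"claw": 0}
    - {"dx": 0.389,"dy": -0.122,"dz": -0.078,"rx": 0,"ry": 0,"rz": 0,"claw": 0}
    - {"dx": 0.389,"dy": -0.122,"dz": -0.078,"rx": 0,"ry": 0,"rz": 0,"claw": 0}
    - {"dx": 0.389,"dy": -0.122,"dz": -0.078,"rx": 0,"ry": 0,"rz": 0,"claw": 0}
    - {"dx": 0.389,"dy": -0.122,"dz": -0.078,"rx": 0,"ry": 0,"rz": 0,"claw": 0}
    - {"dx": 0.389,"dy": -0.122,"dz": -0.078,"rx": 0,"ry": 0,"rz": 0,"claw": 0}

```text
time_s: 1.9
ee_pos: [0.5376, -0.2144, 0.3009]
eef_rot: [3.141, -0.0, 0.451]
force: [0.3, -0.5, 0.0]
grip_width: 0.094
grip_force: 0.0
```

Emit:
step_arm:
  plan:
    - {"dx": 0,"dy": 0,"dz": 0,"rx": 0,"ry": 0,"rz": -0.074,"claw": 0}
    - {"dx": 0,"dy": 0,"dz": 0,"rx": 0,"ry": 0,"rz": -0.074,"claw": 0}
    - {"dx": 0,"dy": 0,"dz": 0,"rx": 0,"ry": 0,"rz": -0.074,"claw": 0}
    - {"dx": 0,"dy": 0,"dz": 0,"rx": 0,"ry": 0,"rz": -0.074,"claw": 0}
    - {"dx": 0,"dy": 0,"dz": 0,"rx": 0,"ry": 0,"rz": 0,"claw": 0}
    - {"dx": 0,"dy": 0,"dz": 0,"rx": 0,"ry": 0,"rz": 0,"claw": 0}

```text
time_s: 2.5
ee_pos: [0.5366, -0.2158, 0.3004]
eef_rot: [-3.142, -0.0, 0.912]
force: [0.6, -0.1, 0.7]
grip_width: 0.0938
grip_force: 0.0
```

```bash
cat > rk.py <<'E'
from h import *
o=telemetry.get_obs(); p=shot('wrist','w2.png'); print(o['time_s'],o['ee_pos'].round(4),np.degrees(o['eef_rot']).round(2))
w=wcloud(p,o); 
for n,c,h in (('angle',(.488,-.285),.038),('hex',(.522,-.238),.039),('tube',(.558,-.194),.045),('strips',(.594,-.147),.041)):
    t=near(w,c,.028,h-.004,h+.005); 
    if len(t)>9: print(n,len(t),rect(t[:,:2]),np.median(t[:,2]).round(4))
k=near(w,(.453,-.327),.03,.027,.036)
if len(k): print('knobR',len(k),k.mean(0).round(4), np.ptp(k,0).round(3))
b=near(w,(.6,-.25),.2,-.01,.006);print(np.median(b[:,2]))
E
python3 rk.py
```

```text
2.5 [ 0.5366 -0.2158  0.3004] [-180.     -0.     52.27]
angle 452 (array([ 483.6, -286.9]), array([35. , 33.8]), 48.0) 0.0373
hex 479 (array([ 519.2, -237.8]), array([36.8, 36.6]), 17.3) 0.0384
tube 320 (array([ 556.1, -194.5]), array([27. , 27.1]), 52.3) 0.0446
strips 551 (array([ 591.1, -147.6]), array([24. , 41.8]), 58.9) 0.0403
knobR 180 [ 0.4508 -0.3272  0.0303] [0.024 0.024 0.006]
-0.0006430977563051665
```

View pics/w2.png

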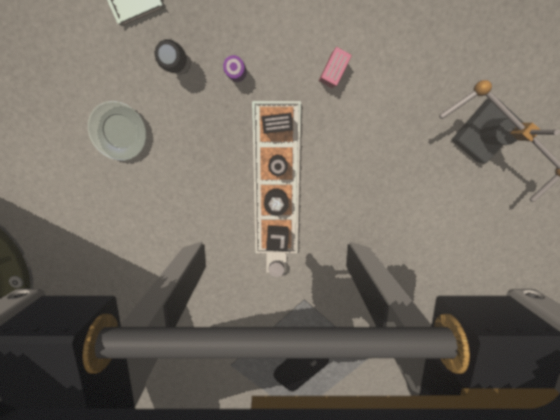

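The wrist view agrees with the side camera to 1 mm: rack running (278,105) to (278,250), knob at (277,269). Now the tray pose, from the side camera.

Run:
```python
from h import *
p=shot('side'); w=cloud(p); img=p['img'].astype(int)
m=(np.hypot(w[...,0]-.573,w[...,1]-.206)<.15)&(w[...,2]>.0075)&(w[...,2]<.016)
n,l,st,_=cv2.connectedComponentsWithStats(m.astype(np.uint8),connectivity=8)
i=1+np.argmax(st[1:,4]); print(st[i]); t=w[l==i]
print('tray walls',rect(t[:,:2]),np.median(t[:,2]))
m=(np.hypot(w[...,0]-.61,w[...,1]-.32)<.03)&(w[...,2]>.027)&(w[...,2]<.036); k=w[m]; print('knob',len(k),k.mean(0).round(4),np.ptp(k,0).round(3),rect(k[:,:2]))
go((.484,-.2865,.08),48.,10)
```

```text
[242 155  19  32 158]
tray walls (array([558.7, 113.3]), array([86. , 35.3]), 72.2) 0.011117750044540891<stdin>:7: RuntimeWarning: Mean of empty slice.
  ret = um.true_divide(
Traceback (most recent call last):
ValueError: zero-size array to reduction operation maximum which has no identity
```

Emit:
step_arm:
  plan:
    - {"dx": 0.34,"dy": -0.218,"dz": 0,"rx": 0,"ry": 0,"rz": 0,"claw": 0}
    - {"dx": 0.34,"dy": -0.218,"dz": 0,"rx": 0,"ry": 0,"rz": 0,"claw": 0}
    - {"dx": 0.34,"dy": -0.218,"dz": 0,"rx": 0,"ry": 0,"rz": 0,"claw": 0}
    - {"dx": 0.34,"dy": -0.218,"dz": 0,"rx": 0,"ry": 0,"rz": 0,"claw": 0}
    - {"dx": 0.34,"dy": -0.218,"dz": 0,"rx": 0,"ry": 0,"rz": 0,"claw": 0}
    - {"dx": 0.34,"dy": -0.218,"dz": 0,"rx": 0,"ry": 0,"rz": 0,"claw": 0}
    - {"dx": 0.34,"dy": -0.218,"dz": 0,"rx": 0,"ry": 0,"rz": 0,"claw": 0}
    - {"dx": 0.34,"dy": -0.218,"dz": 0,"rx": 0,"ry": 0,"rz": 0,"claw": 0}
    - {"dx": 0.34,"dy": -0.218,"dz": 0,"rx": 0,"ry": 0,"rz": 0,"claw": 0}
    - {"dx": 0.34,"dy": -0.218,"dz": 0,"rx": 0,"ry": 0,"rz": 0,"claw": 0}

```text
time_s: 3.6
ee_pos: [0.5708, 0.1883, 0.3006]
eef_rot: [3.141, -0.0, 0.914]
force: [0.5, -0.3, 0.8]
grip_width: 0.0943
grip_force: 0.0
```

Emit:
step_arm:
  plan:
    - {"dx": 0,"dy": 0,"dz": 0,"rx": 0,"ry": 0,"rz": -0.08,"claw": 0}
    - {"dx": 0,"dy": 0,"dz": 0,"rx": 0,"ry": 0,"rz": -0.08,"claw": 0}
    - {"dx": 0,"dy": 0,"dz": 0,"rx": 0,"ry": 0,"rz": -0.08,"claw": 0}
    - {"dx": 0,"dy": 0,"dz": 0,"rx": 0,"ry": 0,"rz": 0,"claw": 0}
    - {"dx": 0,"dy": 0,"dz": 0,"rx": 0,"ry": 0,"rz": 0,"claw": 0}

```text
time_s: 4.1
ee_pos: [0.5709, 0.1866, 0.3004]
eef_rot: [3.142, 0.0, 1.288]
force: [0.5, -0.7, 0.4]
grip_width: 0.0941
grip_force: 0.0
```

Run:
```python
from h import *
o=telemetry.get_obs(); p=shot('wrist','w3.png'); print(o['time_s'],o['ee_pos'].round(4),np.degrees(o['eef_rot']).round(2))
w=wcloud(p,o); sat=cv2.cvtColor(p['img'],cv2.COLOR_RGB2HSV)
k=near(w,(.61,.32),.035,.026,.036); kc=(k[:,:2].min(0)+k[:,:2].max(0))/2; print('knob',len(k),kc.round(4),np.ptp(k,0).round(3))
m=((np.hypot(w[...,0]-.573,w[...,1]-.19)<.14)&(w[...,2]>.0022)&(w[...,2]<.016)).astype(np.uint8)
m=cv2.morphologyEx(m,cv2.MORPH_OPEN,np.ones((9,9)))
n,l,st,_=cv2.connectedComponentsWithStats(m); i=1+np.argmax(st[1:,4]); t=w[l==i]; print(st[i],rect(t[:,:2]))
```

```text
4.1 [0.5709 0.1866 0.3004] [180.     0.    73.79]
knob 300 [0.6107 0.3236] [0.025 0.025 0.006]
[ 249  100   49  151 5631] (array([565. , 190.6]), array([236.8,  70.7]), 72.0)
```

View pics/w3.png

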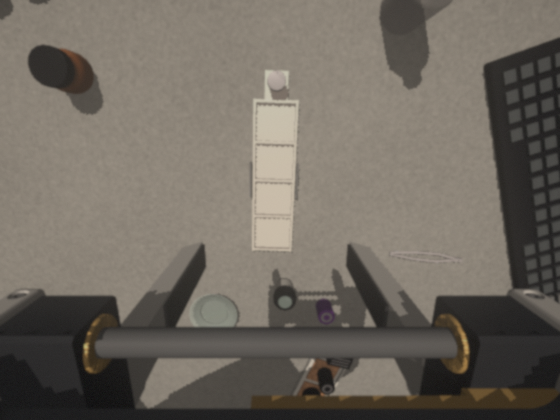

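The wrist view shows the tray with bays running (275,125) to (273,235), knob at (277,79). That puts its centre at (0.5655, 0.190), +y direction about 71.3°. The bay centres follow from that.

```bash
python3 -c "
from h import *
go((.4838,-.2866,.12),48,10)"
```

```text
shift/row [-0.479  0.048  0.18 ] turn total [ 0.    -0.     0.287]
```

Emit:
step_arm:
  plan:
    - {"dx": -0.46,"dy": 0.048,"dz": 0.15,"rx": 0,"ry": 0,"rz": 0,"claw": 0}
    - {"dx": -0.46,"dy": 0.048,"dz": 0.15,"rx": 0,"ry": 0,"rz": 0,"claw": 0}
    - {"dx": -0.46,"dy": 0.048,"dz": 0.15,"rx": 0,"ry": 0,"rz": 0,"claw": 0}
    - {"dx": -0.46,"dy": 0.048,"dz": 0.15,"rx": 0,"ry": 0,"rz": 0,"claw": 0}
    - {"dx": -0.46,"dy": 0.048,"dz": 0.15,"rx": 0,"ry": 0,"rz": 0,"claw": 0}
    - {"dx": -0.46,"dy": 0.048,"dz": 0.15,"rx": 0,"ry": 0,"rz": 0,"claw": 0}
    - {"dx": -0.46,"dy": 0.048,"dz": 0.15,"rx": 0,"ry": 0,"rz": 0,"claw": 0}
    - {"dx": -0.46,"dy": 0.048,"dz": 0.15,"rx": 0,"ry": 0,"rz": 0,"claw": 0}
    - {"dx": -0.46,"dy": 0.048,"dz": 0.15,"rx": 0,"ry": 0,"rz": 0,"claw": 0}
    - {"dx": -0.46,"dy": 0.048,"dz": 0.15,"rx": 0,"ry": 0,"rz": 0,"claw": 0}

```text
time_s: 5.15
ee_pos: [0.4901, -0.2708, 0.1501]
eef_rot: [3.141, 0.0, 1.289]
force: [1.0, -0.0, 0.4]
grip_width: 0.0937
grip_force: 0.0
```

Emit:
step_arm:
  plan:
    - {"dx": 0,"dy": 0,"dz": 0,"rx": 0,"ry": 0,"rz": 0.072,"claw": 0}
    - {"dx": 0,"dy": 0,"dz": 0,"rx": 0,"ry": 0,"rz": 0.072,"claw": 0}
    - {"dx": 0,"dy": 0,"dz": 0,"rx": 0,"ry": 0,"rz": 0.072,"claw": 0}
    - {"dx": 0,"dy": 0,"dz": 0,"rx": 0,"ry": 0,"rz": 0.072,"claw": 0}
    - {"dx": 0,"dy": 0,"dz": 0,"rx": 0,"ry": 0,"rz": 0,"claw": 0}

```text
time_s: 5.65
ee_pos: [0.4907, -0.269, 0.1505]
eef_rot: [3.141, -0.0, 0.836]
force: [0.1, 0.0, -0.5]
grip_width: 0.0939
grip_force: 0.0
```

```bash
python3 -c "
from h import *
print(telemetry.get_obs()['ee_pos'])
go((.4838,-.2866,.035),48,1)"
```

```text
[ 0.49070338 -0.26896157  0.15048889]
shift/row [-0.177  0.067  1.155] turn total [ 0.    -0.    -0.001]
```

Emit:
step_arm:
  plan:
    - {"dx": -0.177,"dy": 0.067,"dz": 0,"rx": 0,"ry": 0,"rz": 0,"claw": 0}
    - {"dx": 0,"dy": 0,"dz": 0.3,"rx": 0,"ry": 0,"rz": 0,"claw": 0}
    - {"dx": 0,"dy": 0,"dz": 0.3,"rx": 0,"ry": 0,"rz": 0,"claw": 0}
    - {"dx": 0,"dy": 0,"dz": 0.3,"rx": 0,"ry": 0,"rz": 0,"claw": 0}
    - {"dx": 0,"dy": 0,"dz": 0.155,"rx": 0,"ry": 0,"rz": 0,"claw": 0}
    - {"dx": 0,"dy": 0,"dz": 0.1,"rx": 0,"ry": 0,"rz": 0,"claw": 0}
    - {"dx": 0,"dy": 0,"dz": 0,"rx": 0,"ry": 0,"rz": 0,"claw": 0.45}
    - {"dx": 0,"dy": 0,"dz": 0,"rx": 0,"ry": 0,"rz": 0,"claw": 0.45}
  grip_force: 20

```text
time_s: 6.45
ee_pos: [0.4843, -0.2867, 0.0357]
eef_rot: [3.141, -0.0, 0.841]
force: [0.1, -0.3, -0.8]
grip_width: 0.0813
grip_force: 0.0
```

Emit:
step_arm:
  plan:
    - {"dx": 0,"dy": 0,"dz": 0,"rx": 0,"ry": 0,"rz": 0,"claw": 1}
    - {"dx": 0,"dy": 0,"dz": 0,"rx": 0,"ry": 0,"rz": 0,"claw": 1}
    - {"dx": 0,"dy": 0,"dz": 0,"rx": 0,"ry": 0,"rz": 0,"claw": 1}
    - {"dx": 0,"dy": 0,"dz": 0,"rx": 0,"ry": 0,"rz": 0,"claw": 1}
    - {"dx": 0,"dy": 0,"dz": 0,"rx": 0,"ry": 0,"rz": 0,"claw": 1}

```text
time_s: 6.95
ee_pos: [0.484, -0.2865, 0.0351]
eef_rot: [3.141, -0.0, 0.84]
force: [1.4, 0.9, -0.3]
grip_width: 0.0417
grip_force: 0.0
```

Not closed yet; wait a little more.

Emit:
step_arm:
  plan:
    - {"dx": 0,"dy": 0,"dz": 0,"rx": 0,"ry": 0,"rz": 0,"claw": 1}
    - {"dx": 0,"dy": 0,"dz": 0,"rx": 0,"ry": 0,"rz": 0,"claw": 1}
    - {"dx": 0,"dy": 0,"dz": 0,"rx": 0,"ry": 0,"rz": 0,"claw": 1}
    - {"dx": 0,"dy": 0,"dz": 0,"rx": 0,"ry": 0,"rz": 0,"claw": 1}

```text
time_s: 7.35
ee_pos: [0.4839, -0.2865, 0.035]
eef_rot: [3.142, -0.0, 0.84]
force: [-0.7, -0.8, 1.0]
grip_width: 0.0342
grip_force: 20.0
```

Emit:
step_arm:
  plan:
    - {"dx": 0,"dy": 0,"dz": -0.2,"rx": 0,"ry": 0,"rz": 0,"claw": 1}
    - {"dx": 0,"dy": 0,"dz": -0.3,"rx": 0,"ry": 0,"rz": 0,"claw": 1}
    - {"dx": 0,"dy": 0,"dz": -0.3,"rx": 0,"ry": 0,"rz": 0,"claw": 1}
    - {"dx": 0,"dy": 0,"dz": -0.3,"rx": 0,"ry": 0,"rz": 0,"claw": 1}
    - {"dx": 0,"dy": 0,"dz": 0,"rx": 0,"ry": 0,"rz": 0,"claw": 1}

```text
time_s: 7.85
ee_pos: [0.4852, -0.2873, 0.1488]
eef_rot: [3.135, -0.001, 0.84]
force: [0.4, -0.4, -1.5]
grip_width: 0.034
grip_force: 20.0
```

```bash
python3 -c "
from h import *
go((.593,.2728,.15),71.3,20)"
```

```text
shift/row [ 0.245 -0.147 -0.001] turn total [ 0.004  0.    -0.257]
```

Emit:
step_arm:
  plan:
    - {"dx": 0.245,"dy": -0.147,"dz": 0,"rx": 0,"ry": 0,"rz": 0,"claw": 1}
    - {"dx": 0.245,"dy": -0.147,"dz": 0,"rx": 0,"ry": 0,"rz": 0,"claw": 1}
    - {"dx": 0.245,"dy": -0.147,"dz": 0,"rx": 0,"ry": 0,"rz": 0,"claw": 1}
    - {"dx": 0.245,"dy": -0.147,"dz": 0,"rx": 0,"ry": 0,"rz": 0,"claw": 1}
    - {"dx": 0.245,"dy": -0.147,"dz": 0,"rx": 0,"ry": 0,"rz": 0,"claw": 1}
    - {"dx": 0.245,"dy": -0.147,"dz": 0,"rx": 0,"ry": 0,"rz": 0,"claw": 1}
    - {"dx": 0.245,"dy": -0.147,"dz": 0,"rx": 0,"ry": 0,"rz": 0,"claw": 1}
    - {"dx": 0.245,"dy": -0.147,"dz": 0,"rx": 0,"ry": 0,"rz": 0,"claw": 1}
    - {"dx": 0.245,"dy": -0.147,"dz": 0,"rx": 0,"ry": 0,"rz": 0,"claw": 1}
    - {"dx": 0.245,"dy": -0.147,"dz": 0,"rx": 0,"ry": 0,"rz": 0,"claw": 1}

```text
time_s: 8.85
ee_pos: [0.5376, -0.0047, 0.1438]
eef_rot: [-3.14, 0.001, 0.84]
force: [-0.4, -0.3, -0.7]
grip_width: 0.0342
grip_force: 20.0
```

Emit:
step_arm:
  plan:
    - {"dx": 0.245,"dy": -0.147,"dz": 0,"rx": 0,"ry": 0,"rz": 0,"claw": 1}
    - {"dx": 0.245,"dy": -0.147,"dz": 0,"rx": 0,"ry": 0,"rz": 0,"claw": 1}
    - {"dx": 0.245,"dy": -0.147,"dz": 0,"rx": 0,"ry": 0,"rz": 0,"claw": 1}
    - {"dx": 0.245,"dy": -0.147,"dz": 0,"rx": 0,"ry": 0,"rz": 0,"claw": 1}
    - {"dx": 0.245,"dy": -0.147,"dz": 0,"rx": 0,"ry": 0,"rz": 0,"claw": 1}
    - {"dx": 0.245,"dy": -0.147,"dz": 0,"rx": 0,"ry": 0,"rz": 0,"claw": 1}
    - {"dx": 0.245,"dy": -0.147,"dz": 0,"rx": 0,"ry": 0,"rz": 0,"claw": 1}
    - {"dx": 0.245,"dy": -0.147,"dz": 0,"rx": 0,"ry": 0,"rz": 0,"claw": 1}
    - {"dx": 0.245,"dy": -0.147,"dz": 0,"rx": 0,"ry": 0,"rz": 0,"claw": 1}
    - {"dx": 0.245,"dy": -0.147,"dz": 0,"rx": 0,"ry": 0,"rz": 0,"claw": 1}

```text
time_s: 9.85
ee_pos: [0.5916, 0.2757, 0.1435]
eef_rot: [-3.141, 0.002, 0.84]
force: [-0.4, -0.1, -1.6]
grip_width: 0.0341
grip_force: 20.0
```

Emit:
step_arm:
  plan:
    - {"dx": 0,"dy": 0,"dz": 0,"rx": 0,"ry": 0,"rz": -0.064,"claw": 1}
    - {"dx": 0,"dy": 0,"dz": 0,"rx": 0,"ry": 0,"rz": -0.064,"claw": 1}
    - {"dx": 0,"dy": 0,"dz": 0,"rx": 0,"ry": 0,"rz": -0.064,"claw": 1}
    - {"dx": 0,"dy": 0,"dz": 0,"rx": 0,"ry": 0,"rz": -0.064,"claw": 1}
    - {"dx": 0,"dy": 0,"dz": 0,"rx": 0,"ry": 0,"rz": 0,"claw": 1}
    - {"dx": 0,"dy": 0,"dz": 0,"rx": 0,"ry": 0,"rz": 0,"claw": 1}

```text
time_s: 10.45
ee_pos: [0.5916, 0.2746, 0.1441]
eef_rot: [-3.141, 0.001, 1.24]
force: [1.3, -0.7, -1.3]
grip_width: 0.0336
grip_force: 20.0
```

```bash
python3 -c "
from h import *
go((.593,.2728,.036),71.3)
o=telemetry.get_obs(); p=shot('wrist','w4.png')"
```

```text
shift/row [-0.012  0.019  1.081] turn total [-0.001  0.    -0.003]
```

View pics/w4.png

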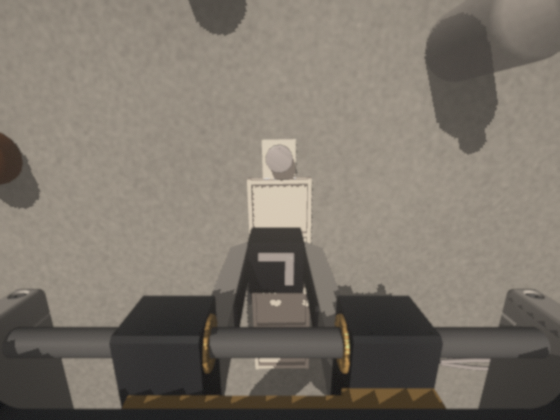

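The angle block is held square (275,268), with the far bay visible ahead at (280,210). Lowering now, gently at the end.

Emit:
step_arm:
  plan:
    - {"dx": -0.012,"dy": 0.019,"dz": 0.2,"rx": 0,"ry": 0,"rz": 0,"claw": 1}
    - {"dx": 0,"dy": 0,"dz": 0.3,"rx": 0,"ry": 0,"rz": 0,"claw": 1}
    - {"dx": 0,"dy": 0,"dz": 0.3,"rx": 0,"ry": 0,"rz": 0,"claw": 1}
    - {"dx": 0,"dy": 0,"dz": 0.2,"rx": 0,"ry": 0,"rz": 0,"claw": 1}
    - {"dx": 0,"dy": 0,"dz": 0.08,"rx": 0,"ry": 0,"rz": 0,"claw": 1}
    - {"dx": 0,"dy": 0,"dz": 0,"rx": 0,"ry": 0,"rz": 0,"claw": 1}
    - {"dx": 0,"dy": 0,"dz": 0,"rx": 0,"ry": 0,"rz": 0,"claw": 1}

```text
time_s: 11.2
ee_pos: [0.5938, 0.2731, 0.0381]
eef_rot: [3.141, -0.001, 1.242]
force: [0.9, 0.1, -1.6]
grip_width: 0.0336
grip_force: 20.0
```

Emit:
step_arm:
  plan:
    - {"dx": 0,"dy": 0,"dz": 0.01,"rx": 0,"ry": 0,"rz": 0,"claw": 1}
    - {"dx": 0,"dy": 0,"dz": 0.01,"rx": 0,"ry": 0,"rz": 0,"claw": 1}
    - {"dx": 0,"dy": 0,"dz": 0.01,"rx": 0,"ry": 0,"rz": 0,"claw": 1}
    - {"dx": 0,"dy": 0,"dz": 0,"rx": 0,"ry": 0,"rz": 0,"claw": 1}
    - {"dx": 0,"dy": 0,"dz": 0,"rx": 0,"ry": 0,"rz": 0,"claw": 1}

```text
time_s: 11.7
ee_pos: [0.5933, 0.2729, 0.0341]
eef_rot: [3.141, -0.0, 1.242]
force: [0.5, 0.1, -1.0]
grip_width: 0.0337
grip_force: 20.0
```

Emit:
step_arm:
  plan:
    - {"dx": 0,"dy": 0,"dz": 0.01,"rx": 0,"ry": 0,"rz": 0,"claw": 1}
    - {"dx": 0,"dy": 0,"dz": 0.01,"rx": 0,"ry": 0,"rz": 0,"claw": 1}
    - {"dx": 0,"dy": 0,"dz": 0.005,"rx": 0,"ry": 0,"rz": 0,"claw": 1}
    - {"dx": 0,"dy": 0,"dz": 0,"rx": 0,"ry": 0,"rz": 0,"claw": 1}
    - {"dx": 0,"dy": 0,"dz": 0,"rx": 0,"ry": 0,"rz": 0,"claw": 1}

```text
time_s: 12.2
ee_pos: [0.5933, 0.2729, 0.0314]
eef_rot: [-3.142, 0.0, 1.242]
force: [-0.3, 0.1, -1.7]
grip_width: 0.0336
grip_force: 20.0
```

Emit:
step_arm:
  plan:
    - {"dx": 0,"dy": 0,"dz": 0,"rx": 0,"ry": 0,"rz": 0,"claw": 0.5}
    - {"dx": 0,"dy": 0,"dz": 0,"rx": 0,"ry": 0,"rz": 0,"claw": 0.4}
    - {"dx": 0,"dy": 0,"dz": 0,"rx": 0,"ry": 0,"rz": 0,"claw": 0.2}
    - {"dx": 0,"dy": 0,"dz": 0,"rx": 0,"ry": 0,"rz": 0,"claw": 0}
    - {"dx": 0,"dy": 0,"dz": 0,"rx": 0,"ry": 0,"rz": 0,"claw": 0}

```text
time_s: 12.7
ee_pos: [0.5933, 0.2729, 0.0315]
eef_rot: [3.142, -0.0, 1.243]
force: [0.3, -0.3, 0.0]
grip_width: 0.0706
grip_force: 0.0
```

Emit:
step_arm:
  plan:
    - {"dx": 0,"dy": 0,"dz": -0.2,"rx": 0,"ry": 0,"rz": 0,"claw": 0}
    - {"dx": 0,"dy": 0,"dz": -0.4,"rx": 0,"ry": 0,"rz": 0,"claw": 0}
    - {"dx": 0,"dy": 0,"dz": -0.4,"rx": 0,"ry": 0,"rz": 0,"claw": 0}
    - {"dx": 0,"dy": 0,"dz": -0.2,"rx": 0,"ry": 0,"rz": 0,"claw": 0}
    - {"dx": 0,"dy": 0,"dz": 0,"rx": 0,"ry": 0,"rz": 0.07,"claw": 0}
    - {"dx": 0,"dy": 0,"dz": 0,"rx": 0,"ry": 0,"rz": 0.07,"claw": 0}
    - {"dx": 0,"dy": 0,"dz": 0,"rx": 0,"ry": 0,"rz": 0.07,"claw": 0}
    - {"dx": 0,"dy": 0,"dz": 0,"rx": 0,"ry": 0,"rz": 0,"claw": 0}

```text
time_s: 13.5
ee_pos: [0.5932, 0.2729, 0.1515]
eef_rot: [-3.142, 0.0, 0.911]
force: [-1.2, 0.0, -0.9]
grip_width: 0.0942
grip_force: 0.0
```

```bash
cat >> h.py <<'E'
def tray(zlo=.03):
    o=telemetry.get_obs(); w=wcloud(shot('wrist'),o)
    a=np.radians(71.3); ey=np.array([np.cos(a),np.sin(a)]); ex=np.array([ey[1],-ey[0]])
    for i,s in enumerate((.087,.029,-.029,-.087)):
        c=np.array([.5655,.190])+s*ey; t=near(w,c,.035,zlo,.05)
        if len(t)>9:
            m=np.array(rect(t[:,:2])[0])/1e3-c; print('bay',i+1,'dx,dy mm',(m@ex*1e3).round(1),(m@ey*1e3).round(1),rect(t[:,:2])[1:],'top',np.percentile(t[:,2],[5,50,95]).round(4))
E
python3 -c "
from h import *
tray()
go((.519,-.2376,.151),52.4,10)"
```

```text
bay 1 dx,dy mm -0.9 0.1 (array([34.2, 33.9]), 71.7) top [0.0321 0.0333 0.0345]
shift/row [-0.45   0.253  0.   ] turn total [-0. -0.  0.]
```

Emit:
step_arm:
  plan:
    - {"dx": -0.4,"dy": 0.225,"dz": 0,"rx": 0,"ry": 0,"rz": 0,"claw": 0}
    - {"dx": -0.4,"dy": 0.225,"dz": 0,"rx": 0,"ry": 0,"rz": 0,"claw": 0}
    - {"dx": -0.4,"dy": 0.225,"dz": 0,"rx": 0,"ry": 0,"rz": 0,"claw": 0}
    - {"dx": -0.4,"dy": 0.225,"dz": 0,"rx": 0,"ry": 0,"rz": 0,"claw": 0}
    - {"dx": -0.4,"dy": 0.225,"dz": 0,"rx": 0,"ry": 0,"rz": 0,"claw": 0}
    - {"dx": -0.4,"dy": 0.225,"dz": 0,"rx": 0,"ry": 0,"rz": 0,"claw": 0}
    - {"dx": -0.4,"dy": 0.225,"dz": 0,"rx": 0,"ry": 0,"rz": 0,"claw": 0}
    - {"dx": -0.4,"dy": 0.225,"dz": 0,"rx": 0,"ry": 0,"rz": 0,"claw": 0}
    - {"dx": -0.4,"dy": 0.225,"dz": 0,"rx": 0,"ry": 0,"rz": 0,"claw": 0}
    - {"dx": -0.4,"dy": 0.225,"dz": 0,"rx": 0,"ry": 0,"rz": 0,"claw": 0}

```text
time_s: 14.55
ee_pos: [0.5261, -0.183, 0.1517]
eef_rot: [3.141, -0.0, 0.916]
force: [0.1, -0.5, -0.1]
grip_width: 0.0941
grip_force: 0.0
```

Emit:
step_arm:
  plan:
    - {"dx": -0.25,"dy": 0.14,"dz": 0,"rx": 0,"ry": 0,"rz": 0,"claw": 0.3}
    - {"dx": -0.25,"dy": 0.14,"dz": 0,"rx": 0,"ry": 0,"rz": 0,"claw": 0.3}
    - {"dx": 0,"dy": 0,"dz": 0,"rx": 0,"ry": 0,"rz": 0,"claw": 0.3}
    - {"dx": 0,"dy": 0,"dz": 0,"rx": 0,"ry": 0,"rz": 0,"claw": 0.3}
    - {"dx": 0,"dy": 0,"dz": 0,"rx": 0,"ry": 0,"rz": 0,"claw": 0.3}

```text
time_s: 15.05
ee_pos: [0.5184, -0.237, 0.1515]
eef_rot: [-3.142, -0.0, 0.915]
force: [0.3, -0.4, -0.2]
grip_width: 0.0662
grip_force: 0.0
```

```bash
sed -i "s/'w2.png'//;s/'wrist',)/'wrist')/" rk.py; python3 rk.py; python3 -c "
from h import *
go((.519,-.2376,.035),52.4)"
```

```text
15.05 [ 0.5184 -0.237   0.1515] [-1.7999e+02 -1.0000e-02  5.2410e+01]
hex 1107 (array([ 519.1, -237.7]), array([36.5, 37.4]), 52.7) 0.0384
tube 774 (array([ 555.5, -194.7]), array([27.9, 27.3]), 53.2) 0.0445
strips 1446 (array([ 591.1, -147.5]), array([24.2, 42. ]), 59.1) 0.0403
knobR 379 [ 0.4509 -0.327   0.0302] [0.025 0.025 0.005]
-0.0006133548817306156
shift/row [-0.002  0.009  1.165] turn total [-0. -0.  0.]
```

Emit:
step_arm:
  plan:
    - {"dx": 0,"dy": 0.009,"dz": 0.25,"rx": 0,"ry": 0,"rz": 0,"claw": 0.3}
    - {"dx": 0,"dy": 0,"dz": 0.3,"rx": 0,"ry": 0,"rz": 0,"claw": 0.3}
    - {"dx": 0,"dy": 0,"dz": 0.3,"rx": 0,"ry": 0,"rz": 0,"claw": 0.3}
    - {"dx": 0,"dy": 0,"dz": 0.215,"rx": 0,"ry": 0,"rz": 0,"claw": 0.3}
    - {"dx": 0,"dy": 0,"dz": 0.1,"rx": 0,"ry": 0,"rz": 0,"claw": 0.3}
    - {"dx": 0,"dy": 0,"dz": 0,"rx": 0,"ry": 0,"rz": 0,"claw": 0.3}
    - {"dx": 0,"dy": 0,"dz": 0,"rx": 0,"ry": 0,"rz": 0,"claw": 0.5}
    - {"dx": 0,"dy": 0,"dz": 0,"rx": 0,"ry": 0,"rz": 0,"claw": 0.5}
    - {"dx": 0,"dy": 0,"dz": 0,"rx": 0,"ry": 0,"rz": 0,"claw": 1}
    - {"dx": 0,"dy": 0,"dz": 0,"rx": 0,"ry": 0,"rz": 0,"claw": 1}

```text
time_s: 16.1
ee_pos: [0.5191, -0.2385, 0.0356]
eef_rot: [3.141, -0.0, 0.913]
force: [1.8, -0.8, 4.2]
grip_width: 0.0374
grip_force: 20.0
```

Emit:
step_arm:
  plan:
    - {"dx": 0,"dy": 0,"dz": 0,"rx": 0,"ry": 0,"rz": 0,"claw": 1}
    - {"dx": 0,"dy": 0,"dz": 0,"rx": 0,"ry": 0,"rz": 0,"claw": 1}
    - {"dx": 0,"dy": 0,"dz": 0,"rx": 0,"ry": 0,"rz": 0,"claw": 1}

```text
time_s: 16.4
ee_pos: [0.5192, -0.2385, 0.0356]
eef_rot: [3.141, -0.0, 0.913]
force: [-2.3, 1.6, 6.6]
grip_width: 0.0377
grip_force: 20.0
```

Emit:
step_arm:
  plan:
    - {"dx": 0,"dy": 0,"dz": -0.1,"rx": 0,"ry": 0,"rz": 0,"claw": 1}
    - {"dx": 0,"dy": 0,"dz": -0.3,"rx": 0,"ry": 0,"rz": 0,"claw": 1}
    - {"dx": 0,"dy": 0,"dz": -0.4,"rx": 0,"ry": 0,"rz": 0,"claw": 1}
    - {"dx": 0,"dy": 0,"dz": -0.3,"rx": 0,"ry": 0,"rz": 0,"claw": 1}
    - {"dx": 0,"dy": 0,"dz": 0,"rx": 0,"ry": 0,"rz": 0,"claw": 1}
    - {"dx": 0,"dy": 0,"dz": 0,"rx": 0,"ry": 0,"rz": 0,"claw": 1}

```text
time_s: 17.0
ee_pos: [0.5188, -0.2384, 0.1454]
eef_rot: [3.141, -0.0, 0.913]
force: [-0.2, -0.9, -1.9]
grip_width: 0.0371
grip_force: 20.0
```

```bash
python3 -c "
from h import *
go((.5743,.2177,.145),71.3,10)
o=telemetry.get_obs(); w=wcloud(shot('wrist','w5.png'),o)
z=o['ee_pos'][2]; t=near(w,o['ee_pos'][:2],.012,z-.02,z+.02); c,*_=np.linalg.lstsq(np.c_[t[:,:2]-o['ee_pos'][:2],np.ones(len(t))],t[:,2],rcond=None); print(len(t),c, 'top rel tcp',c[2]-z)
s=shot('side','s5.png')
"
```

```text
shift/row [ 0.395 -0.235  0.   ] turn total [ 0.     0.    -0.211]
1139 [-9.09438891e-03  1.30355380e-05  1.48357551e-01] top rel tcp 0.0029983010830983148
```

View pics/s5.png

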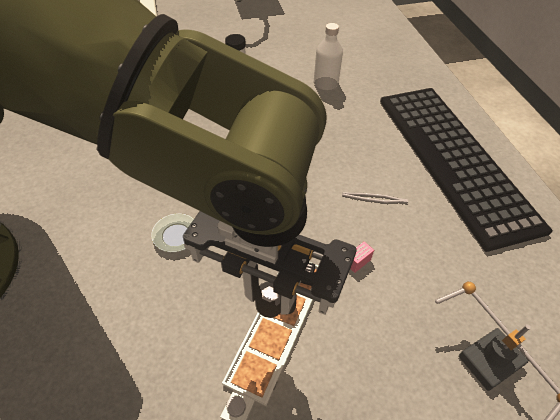

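The side view shows hex held upright at (268,298) and two empty cork seats at (270,338) and (254,373). Transfer it to bay 2.

Emit:
step_arm:
  plan:
    - {"dx": 0.247,"dy": -0.147,"dz": 0,"rx": 0,"ry": 0,"rz": 0,"claw": 1}
    - {"dx": 0.247,"dy": -0.147,"dz": 0,"rx": 0,"ry": 0,"rz": 0,"claw": 1}
    - {"dx": 0.247,"dy": -0.147,"dz": 0,"rx": 0,"ry": 0,"rz": 0,"claw": 1}
    - {"dx": 0.247,"dy": -0.147,"dz": 0,"rx": 0,"ry": 0,"rz": 0,"claw": 1}
    - {"dx": 0.247,"dy": -0.147,"dz": 0,"rx": 0,"ry": 0,"rz": 0,"claw": 1}
    - {"dx": 0.247,"dy": -0.147,"dz": 0,"rx": 0,"ry": 0,"rz": 0,"claw": 1}
    - {"dx": 0.247,"dy": -0.147,"dz": 0,"rx": 0,"ry": 0,"rz": 0,"claw": 1}
    - {"dx": 0.247,"dy": -0.147,"dz": 0,"rx": 0,"ry": 0,"rz": 0,"claw": 1}
    - {"dx": 0.247,"dy": -0.147,"dz": 0,"rx": 0,"ry": 0,"rz": 0,"claw": 1}
    - {"dx": 0.247,"dy": -0.147,"dz": 0,"rx": 0,"ry": 0,"rz": 0,"claw": 1}

```text
time_s: 18.1
ee_pos: [0.5531, 0.0481, 0.1437]
eef_rot: [-3.14, 0.001, 0.913]
force: [0.6, -0.2, -0.7]
grip_width: 0.0374
grip_force: 20.0
```

Emit:
step_arm:
  plan:
    - {"dx": 0.247,"dy": -0.147,"dz": 0,"rx": 0,"ry": 0,"rz": 0,"claw": 1}
    - {"dx": 0.247,"dy": -0.147,"dz": 0,"rx": 0,"ry": 0,"rz": 0,"claw": 1}
    - {"dx": 0.247,"dy": -0.147,"dz": 0,"rx": 0,"ry": 0,"rz": 0,"claw": 1}
    - {"dx": 0.247,"dy": -0.147,"dz": 0,"rx": 0,"ry": 0,"rz": 0,"claw": 1}
    - {"dx": 0.247,"dy": -0.147,"dz": 0,"rx": 0,"ry": 0,"rz": 0,"claw": 1}
    - {"dx": 0.247,"dy": -0.147,"dz": 0,"rx": 0,"ry": 0,"rz": 0,"claw": 1}
    - {"dx": 0,"dy": 0,"dz": 0,"rx": 0,"ry": 0,"rz": -0.07,"claw": 1}
    - {"dx": 0,"dy": 0,"dz": 0,"rx": 0,"ry": 0,"rz": -0.07,"claw": 1}
    - {"dx": 0,"dy": 0,"dz": 0,"rx": 0,"ry": 0,"rz": -0.07,"claw": 1}
    - {"dx": 0,"dy": 0,"dz": 0,"rx": 0,"ry": 0,"rz": 0,"claw": 1}

```text
time_s: 19.1
ee_pos: [0.5741, 0.218, 0.1435]
eef_rot: [-3.14, 0.001, 1.244]
force: [0.5, -0.4, -0.8]
grip_width: 0.0375
grip_force: 20.0
```

```bash
python3 -c "
from h import *
go((.5743,.2177,.036),71.3)"
```

```text
shift/row [-1.000e-03  6.000e-03  1.075e+00] turn total [-0.001  0.001 -0.   ]
```

Emit:
step_arm:
  plan:
    - {"dx": 0,"dy": 0.006,"dz": 0.2,"rx": 0,"ry": 0,"rz": 0,"claw": 1}
    - {"dx": 0,"dy": 0,"dz": 0.3,"rx": 0,"ry": 0,"rz": 0,"claw": 1}
    - {"dx": 0,"dy": 0,"dz": 0.3,"rx": 0,"ry": 0,"rz": 0,"claw": 1}
    - {"dx": 0,"dy": 0,"dz": 0.195,"rx": 0,"ry": 0,"rz": 0,"claw": 1}
    - {"dx": 0,"dy": 0,"dz": 0.08,"rx": 0,"ry": 0,"rz": 0,"claw": 1}
    - {"dx": 0,"dy": 0,"dz": 0.02,"rx": 0,"ry": 0,"rz": 0,"claw": 1}
    - {"dx": 0,"dy": 0,"dz": 0.01,"rx": 0,"ry": 0,"rz": 0,"claw": 1}
    - {"dx": 0,"dy": 0,"dz": 0.01,"rx": 0,"ry": 0,"rz": 0,"claw": 1}
    - {"dx": 0,"dy": 0,"dz": 0,"rx": 0,"ry": 0,"rz": 0,"claw": 1}
    - {"dx": 0,"dy": 0,"dz": 0,"rx": 0,"ry": 0,"rz": 0,"claw": 1}

```text
time_s: 20.1
ee_pos: [0.5753, 0.218, 0.034]
eef_rot: [3.141, -0.0, 1.242]
force: [-0.4, -1.4, -1.4]
grip_width: 0.0372
grip_force: 20.0
```

Emit:
step_arm:
  plan:
    - {"dx": 0,"dy": 0,"dz": 0.01,"rx": 0,"ry": 0,"rz": 0,"claw": 1}
    - {"dx": 0,"dy": 0,"dz": 0.01,"rx": 0,"ry": 0,"rz": 0,"claw": 1}
    - {"dx": 0,"dy": 0,"dz": 0,"rx": 0,"ry": 0,"rz": 0,"claw": 1}
    - {"dx": 0,"dy": 0,"dz": 0,"rx": 0,"ry": 0,"rz": 0,"claw": 1}

```text
time_s: 20.5
ee_pos: [0.5752, 0.218, 0.0316]
eef_rot: [3.141, -0.0, 1.242]
force: [-0.3, 0.7, 2.6]
grip_width: 0.0377
grip_force: 20.0
```

Emit:
step_arm:
  plan:
    - {"dx": 0,"dy": 0,"dz": 0,"rx": 0,"ry": 0,"rz": 0,"claw": 0.5}
    - {"dx": 0,"dy": 0,"dz": 0,"rx": 0,"ry": 0,"rz": 0,"claw": 0.4}
    - {"dx": 0,"dy": 0,"dz": 0,"rx": 0,"ry": 0,"rz": 0,"claw": 0.3}
    - {"dx": 0,"dy": 0,"dz": 0,"rx": 0,"ry": 0,"rz": 0,"claw": 0.3}
    - {"dx": 0,"dy": 0,"dz": 0,"rx": 0,"ry": 0,"rz": 0,"claw": 0.3}

```text
time_s: 21.0
ee_pos: [0.5751, 0.2179, 0.0314]
eef_rot: [-3.142, 0.0, 1.242]
force: [0.3, -0.3, 0.1]
grip_width: 0.0659
grip_force: 0.0
```

Emit:
step_arm:
  plan:
    - {"dx": 0,"dy": 0,"dz": -0.2,"rx": 0,"ry": 0,"rz": 0,"claw": 0.3}
    - {"dx": 0,"dy": 0,"dz": -0.4,"rx": 0,"ry": 0,"rz": 0,"claw": 0.3}
    - {"dx": 0,"dy": 0,"dz": -0.4,"rx": 0,"ry": 0,"rz": 0,"claw": 0.3}
    - {"dx": 0,"dy": 0,"dz": -0.2,"rx": 0,"ry": 0,"rz": 0,"claw": 0.3}
    - {"dx": 0,"dy": 0,"dz": 0,"rx": 0,"ry": 0,"rz": 0.07,"claw": 0.3}
    - {"dx": 0,"dy": 0,"dz": 0,"rx": 0,"ry": 0,"rz": 0.07,"claw": 0.3}
    - {"dx": 0,"dy": 0,"dz": 0,"rx": 0,"ry": 0,"rz": 0.07,"claw": 0.3}
    - {"dx": 0,"dy": 0,"dz": 0,"rx": 0,"ry": 0,"rz": 0,"claw": 0.3}

```text
time_s: 21.8
ee_pos: [0.5751, 0.2179, 0.1515]
eef_rot: [-3.142, 0.0, 0.911]
force: [-0.2, -0.1, 0.6]
grip_width: 0.066
grip_force: 0.0
```

```bash
python3 -c "
from h import *
tray(.028)
go((.5557,-.1946,.151),52.4,10)"
```

```text
bay 1 dx,dy mm -0.9 -0.0 (array([33.9, 34.1]), 71.2) top [0.032  0.0333 0.0345]
bay 2 dx,dy mm -0.2 1.1 (array([36.9, 37. ]), 53.1) top [0.0328 0.0343 0.0355]
shift/row [-0.339  0.236  0.   ] turn total [-0.  0.  0.]
```

Emit:
step_arm:
  plan:
    - {"dx": -0.339,"dy": 0.236,"dz": 0,"rx": 0,"ry": 0,"rz": 0,"claw": 0.3}
    - {"dx": -0.339,"dy": 0.236,"dz": 0,"rx": 0,"ry": 0,"rz": 0,"claw": 0.3}
    - {"dx": -0.339,"dy": 0.236,"dz": 0,"rx": 0,"ry": 0,"rz": 0,"claw": 0.3}
    - {"dx": -0.339,"dy": 0.236,"dz": 0,"rx": 0,"ry": 0,"rz": 0,"claw": 0.3}
    - {"dx": -0.339,"dy": 0.236,"dz": 0,"rx": 0,"ry": 0,"rz": 0,"claw": 0.3}
    - {"dx": -0.339,"dy": 0.236,"dz": 0,"rx": 0,"ry": 0,"rz": 0,"claw": 0.3}
    - {"dx": -0.339,"dy": 0.236,"dz": 0,"rx": 0,"ry": 0,"rz": 0,"claw": 0.3}
    - {"dx": -0.339,"dy": 0.236,"dz": 0,"rx": 0,"ry": 0,"rz": 0,"claw": 0.3}
    - {"dx": -0.339,"dy": 0.236,"dz": 0,"rx": 0,"ry": 0,"rz": 0,"claw": 0.3}
    - {"dx": -0.339,"dy": 0.236,"dz": 0,"rx": 0,"ry": 0,"rz": 0,"claw": 0.3}

```text
time_s: 22.85
ee_pos: [0.5541, -0.1963, 0.1515]
eef_rot: [3.141, -0.0, 0.916]
force: [1.0, -0.8, 0.3]
grip_width: 0.0659
grip_force: 0.0
```

Emit:
step_arm:
  plan:
    - {"dx": 0,"dy": 0,"dz": 0,"rx": 0,"ry": 0,"rz": 0,"claw": 0.3}
    - {"dx": 0,"dy": 0,"dz": 0,"rx": 0,"ry": 0,"rz": 0,"claw": 0.3}
    - {"dx": 0,"dy": 0,"dz": 0,"rx": 0,"ry": 0,"rz": 0,"claw": 0.3}

```text
time_s: 23.15
ee_pos: [0.5545, -0.1937, 0.1514]
eef_rot: [-3.141, -0.0, 0.915]
force: [-0.3, -0.4, -0.3]
grip_width: 0.0657
grip_force: 0.0
```

```bash
python3 rk.py; python3 -c "
from h import *
go((.5557,-.1946,.035),52.4)"
```

```text
23.15 [ 0.5545 -0.1937  0.1514] [-1.7999e+02 -1.0000e-02  5.2420e+01]
tube 670 (array([ 555.8, -194.4]), array([28.2, 28. ]), 82.7) 0.0446
strips 1211 (array([ 591.1, -147.5]), array([24. , 41.9]), 58.8) 0.0403
knobR 23 [ 0.4436 -0.336   0.0303] [0.011 0.009 0.002]
-0.0006233654336668254
shift/row [-0.003  0.016  1.165] turn total [-0. -0.  0.]
```

Emit:
step_arm:
  plan:
    - {"dx": 0,"dy": 0.015,"dz": 0.25,"rx": 0,"ry": 0,"rz": 0,"claw": 0.4}
    - {"dx": 0,"dy": 0,"dz": 0.3,"rx": 0,"ry": 0,"rz": 0,"claw": 0.4}
    - {"dx": 0,"dy": 0,"dz": 0.3,"rx": 0,"ry": 0,"rz": 0,"claw": 0.4}
    - {"dx": 0,"dy": 0,"dz": 0.215,"rx": 0,"ry": 0,"rz": 0,"claw": 0.4}
    - {"dx": 0,"dy": 0,"dz": 0.1,"rx": 0,"ry": 0,"rz": 0,"claw": 0.4}
    - {"dx": 0,"dy": 0,"dz": 0,"rx": 0,"ry": 0,"rz": 0,"claw": 0.4}
    - {"dx": 0,"dy": 0,"dz": 0,"rx": 0,"ry": 0,"rz": 0,"claw": 0.6}
    - {"dx": 0,"dy": 0,"dz": 0,"rx": 0,"ry": 0,"rz": 0,"claw": 0.6}
    - {"dx": 0,"dy": 0,"dz": 0,"rx": 0,"ry": 0,"rz": 0,"claw": 1}
    - {"dx": 0,"dy": 0,"dz": 0,"rx": 0,"ry": 0,"rz": 0,"claw": 1}

```text
time_s: 24.2
ee_pos: [0.5559, -0.1956, 0.0356]
eef_rot: [3.141, -0.0, 0.913]
force: [0.1, -0.5, 4.2]
grip_width: 0.0283
grip_force: 20.0
```

Emit:
step_arm:
  plan:
    - {"dx": 0,"dy": 0,"dz": 0,"rx": 0,"ry": 0,"rz": 0,"claw": 1}
    - {"dx": 0,"dy": 0,"dz": 0,"rx": 0,"ry": 0,"rz": 0,"claw": 1}
    - {"dx": 0,"dy": 0,"dz": 0,"rx": 0,"ry": 0,"rz": 0,"claw": 1}

```text
time_s: 24.5
ee_pos: [0.5559, -0.1956, 0.0356]
eef_rot: [3.141, -0.0, 0.913]
force: [-1.4, 0.0, 6.4]
grip_width: 0.0285
grip_force: 20.0
```

Emit:
step_arm:
  plan:
    - {"dx": 0,"dy": 0,"dz": -0.1,"rx": 0,"ry": 0,"rz": 0,"claw": 1}
    - {"dx": 0,"dy": 0,"dz": -0.3,"rx": 0,"ry": 0,"rz": 0,"claw": 1}
    - {"dx": 0,"dy": 0,"dz": -0.4,"rx": 0,"ry": 0,"rz": 0,"claw": 1}
    - {"dx": 0,"dy": 0,"dz": -0.3,"rx": 0,"ry": 0,"rz": 0,"claw": 1}
    - {"dx": 0,"dy": 0,"dz": 0,"rx": 0,"ry": 0,"rz": 0,"claw": 1}
    - {"dx": 0,"dy": 0,"dz": 0,"rx": 0,"ry": 0,"rz": 0,"claw": 1}

```text
time_s: 25.1
ee_pos: [0.5556, -0.1956, 0.1454]
eef_rot: [3.141, -0.0, 0.913]
force: [-0.2, 0.2, -1.4]
grip_width: 0.0287
grip_force: 20.0
```

```bash
python3 -c "
from h import *
go((.5557,.1629,.145),71.3,14)
o=telemetry.get_obs(); w=wcloud(shot('wrist'),o)
z=o['ee_pos'][2]; t=near(w,o['ee_pos'][:2],.01,z-.02,z+.02); c,*_=np.linalg.lstsq(np.c_[t[:,:2]-o['ee_pos'][:2],np.ones(len(t))],t[:,2],rcond=None); print(len(t),c, 'top rel tcp',c[2]-z)
"
```

```text
shift/row [ 0.203 -0.157  0.   ] turn total [ 0.001 -0.    -0.211]
838 [-0.00027643  0.01601538  0.15455927] top rel tcp 0.009180439418456698
```

Emit:
step_arm:
  plan:
    - {"dx": 0.203,"dy": -0.157,"dz": 0,"rx": 0,"ry": 0,"rz": 0,"claw": 1}
    - {"dx": 0.203,"dy": -0.157,"dz": 0,"rx": 0,"ry": 0,"rz": 0,"claw": 1}
    - {"dx": 0.203,"dy": -0.157,"dz": 0,"rx": 0,"ry": 0,"rz": 0,"claw": 1}
    - {"dx": 0.203,"dy": -0.157,"dz": 0,"rx": 0,"ry": 0,"rz": 0,"claw": 1}
    - {"dx": 0.203,"dy": -0.157,"dz": 0,"rx": 0,"ry": 0,"rz": 0,"claw": 1}
    - {"dx": 0.203,"dy": -0.157,"dz": 0,"rx": 0,"ry": 0,"rz": 0,"claw": 1}
    - {"dx": 0.203,"dy": -0.157,"dz": 0,"rx": 0,"ry": 0,"rz": 0,"claw": 1}
    - {"dx": 0.203,"dy": -0.157,"dz": 0,"rx": 0,"ry": 0,"rz": 0,"claw": 1}
    - {"dx": 0.203,"dy": -0.157,"dz": 0,"rx": 0,"ry": 0,"rz": 0,"claw": 1}
    - {"dx": 0.203,"dy": -0.157,"dz": 0,"rx": 0,"ry": 0,"rz": 0,"claw": 1}

```text
time_s: 26.15
ee_pos: [0.5549, 0.0621, 0.1435]
eef_rot: [-3.14, 0.002, 0.913]
force: [-0.4, 0.7, -1.5]
grip_width: 0.0287
grip_force: 20.0
```

Emit:
step_arm:
  plan:
    - {"dx": 0.203,"dy": -0.157,"dz": 0,"rx": 0,"ry": 0,"rz": 0,"claw": 1}
    - {"dx": 0.203,"dy": -0.157,"dz": 0,"rx": 0,"ry": 0,"rz": 0,"claw": 1}
    - {"dx": 0.203,"dy": -0.157,"dz": 0,"rx": 0,"ry": 0,"rz": 0,"claw": 1}
    - {"dx": 0.203,"dy": -0.157,"dz": 0,"rx": 0,"ry": 0,"rz": 0,"claw": 1}
    - {"dx": 0,"dy": 0,"dz": 0,"rx": 0,"ry": 0,"rz": -0.07,"claw": 1}
    - {"dx": 0,"dy": 0,"dz": 0,"rx": 0,"ry": 0,"rz": -0.07,"claw": 1}
    - {"dx": 0,"dy": 0,"dz": 0,"rx": 0,"ry": 0,"rz": -0.07,"claw": 1}
    - {"dx": 0,"dy": 0,"dz": 0,"rx": 0,"ry": 0,"rz": 0,"claw": 1}
    - {"dx": 0,"dy": 0,"dz": 0,"rx": 0,"ry": 0,"rz": 0,"claw": 1}

```text
time_s: 27.05
ee_pos: [0.5552, 0.1636, 0.144]
eef_rot: [-3.14, 0.001, 1.239]
force: [-0.1, 0.4, -1.3]
grip_width: 0.0288
grip_force: 20.0
```

```bash
python3 -c "
from h import *
go((.5557,.1629,.036),71.3)"
```

```text
shift/row [-0.004  0.008  1.08 ] turn total [-0.001  0.001 -0.003]
```

Emit:
step_arm:
  plan:
    - {"dx": 0,"dy": 0.008,"dz": 0.2,"rx": 0,"ry": 0,"rz": 0,"claw": 1}
    - {"dx": 0,"dy": 0,"dz": 0.3,"rx": 0,"ry": 0,"rz": 0,"claw": 1}
    - {"dx": 0,"dy": 0,"dz": 0.3,"rx": 0,"ry": 0,"rz": 0,"claw": 1}
    - {"dx": 0,"dy": 0,"dz": 0.195,"rx": 0,"ry": 0,"rz": 0,"claw": 1}
    - {"dx": 0,"dy": 0,"dz": 0.08,"rx": 0,"ry": 0,"rz": 0,"claw": 1}
    - {"dx": 0,"dy": 0,"dz": 0.02,"rx": 0,"ry": 0,"rz": 0,"claw": 1}
    - {"dx": 0,"dy": 0,"dz": 0.015,"rx": 0,"ry": 0,"rz": 0,"claw": 1}
    - {"dx": 0,"dy": 0,"dz": 0.015,"rx": 0,"ry": 0,"rz": 0,"claw": 1}
    - {"dx": 0,"dy": 0,"dz": 0,"rx": 0,"ry": 0,"rz": 0,"claw": 1}
    - {"dx": 0,"dy": 0,"dz": 0,"rx": 0,"ry": 0,"rz": 0,"claw": 1}

```text
time_s: 28.05
ee_pos: [0.5566, 0.1636, 0.033]
eef_rot: [3.141, -0.0, 1.242]
force: [0.4, 0.0, -2.5]
grip_width: 0.0283
grip_force: 20.0
```

Emit:
step_arm:
  plan:
    - {"dx": 0,"dy": 0,"dz": 0.01,"rx": 0,"ry": 0,"rz": 0,"claw": 1}
    - {"dx": 0,"dy": 0,"dz": 0,"rx": 0,"ry": 0,"rz": 0,"claw": 1}
    - {"dx": 0,"dy": 0,"dz": 0,"rx": 0,"ry": 0,"rz": 0,"claw": 1}

```text
time_s: 28.35
ee_pos: [0.5565, 0.1635, 0.0316]
eef_rot: [3.141, -0.0, 1.242]
force: [0.4, -0.1, 1.2]
grip_width: 0.0287
grip_force: 20.0
```

Emit:
step_arm:
  plan:
    - {"dx": 0,"dy": 0,"dz": 0,"rx": 0,"ry": 0,"rz": 0,"claw": 0.6}
    - {"dx": 0,"dy": 0,"dz": 0,"rx": 0,"ry": 0,"rz": 0,"claw": 0.5}
    - {"dx": 0,"dy": 0,"dz": 0,"rx": 0,"ry": 0,"rz": 0,"claw": 0.3}
    - {"dx": 0,"dy": 0,"dz": 0,"rx": 0,"ry": 0,"rz": 0,"claw": 0.2}
    - {"dx": 0,"dy": 0,"dz": 0,"rx": 0,"ry": 0,"rz": 0,"claw": 0.2}

```text
time_s: 28.85
ee_pos: [0.5563, 0.1635, 0.0314]
eef_rot: [-3.142, -0.0, 1.242]
force: [0.9, 0.0, -0.6]
grip_width: 0.0655
grip_force: 0.0
```

Emit:
step_arm:
  plan:
    - {"dx": 0,"dy": 0,"dz": -0.2,"rx": 0,"ry": 0,"rz": 0,"claw": 0.2}
    - {"dx": 0,"dy": 0,"dz": -0.4,"rx": 0,"ry": 0,"rz": 0,"claw": 0.2}
    - {"dx": 0,"dy": 0,"dz": -0.4,"rx": 0,"ry": 0,"rz": 0,"claw": 0.2}
    - {"dx": 0,"dy": 0,"dz": -0.2,"rx": 0,"ry": 0,"rz": 0,"claw": 0.2}
    - {"dx": 0,"dy": 0,"dz": 0,"rx": 0,"ry": 0,"rz": 0.068,"claw": 0.2}
    - {"dx": 0,"dy": 0,"dz": 0,"rx": 0,"ry": 0,"rz": 0.068,"claw": 0.2}
    - {"dx": 0,"dy": 0,"dz": 0,"rx": 0,"ry": 0,"rz": 0,"claw": 0.2}
    - {"dx": 0,"dy": 0,"dz": 0,"rx": 0,"ry": 0,"rz": 0,"claw": 0.2}

```text
time_s: 29.65
ee_pos: [0.5563, 0.1635, 0.1513]
eef_rot: [-3.141, 0.0, 1.032]
force: [0.3, -0.3, -0.7]
grip_width: 0.075
grip_force: 0.0
```

```bash
python3 -c "
from h import *
tray(.028)
go((.5911,-.1474,.151),58.9,10)"
```

```text
bay 1 dx,dy mm -1.0 -0.0 (array([34.1, 34. ]), 71.3) top [0.0319 0.0332 0.0345]
bay 2 dx,dy mm -0.4 0.8 (array([37.2, 35.8]), 59.3) top [0.033  0.0343 0.0356]
bay 3 dx,dy mm -0.5 2.4 (array([27.7, 28.2]), 58.1) top [0.0345 0.0404 0.0416]
shift/row [-0.249  0.189  0.   ] turn total [-0.     0.     0.002]
```

Emit:
step_arm:
  plan:
    - {"dx": -0.249,"dy": 0.189,"dz": 0,"rx": 0,"ry": 0,"rz": 0,"claw": 0.2}
    - {"dx": -0.249,"dy": 0.189,"dz": 0,"rx": 0,"ry": 0,"rz": 0,"claw": 0.2}
    - {"dx": -0.249,"dy": 0.189,"dz": 0,"rx": 0,"ry": 0,"rz": 0,"claw": 0.2}
    - {"dx": -0.249,"dy": 0.189,"dz": 0,"rx": 0,"ry": 0,"rz": 0,"claw": 0.2}
    - {"dx": -0.249,"dy": 0.189,"dz": 0,"rx": 0,"ry": 0,"rz": 0,"claw": 0.2}
    - {"dx": -0.249,"dy": 0.189,"dz": 0,"rx": 0,"ry": 0,"rz": 0,"claw": 0.2}
    - {"dx": -0.249,"dy": 0.189,"dz": 0,"rx": 0,"ry": 0,"rz": 0,"claw": 0.2}
    - {"dx": -0.249,"dy": 0.189,"dz": 0,"rx": 0,"ry": 0,"rz": 0,"claw": 0.2}
    - {"dx": -0.249,"dy": 0.189,"dz": 0,"rx": 0,"ry": 0,"rz": 0,"claw": 0.2}
    - {"dx": -0.249,"dy": 0.189,"dz": 0,"rx": 0,"ry": 0,"rz": 0,"claw": 0.2}

```text
time_s: 30.7
ee_pos: [0.5898, -0.1486, 0.1513]
eef_rot: [-3.141, 0.0, 1.031]
force: [-0.3, 0.5, 0.1]
grip_width: 0.0752
grip_force: 0.0
```

Emit:
step_arm:
  plan:
    - {"dx": 0,"dy": 0,"dz": 0,"rx": 0,"ry": 0,"rz": 0,"claw": 0.2}
    - {"dx": 0,"dy": 0,"dz": 0,"rx": 0,"ry": 0,"rz": 0,"claw": 0.2}
    - {"dx": 0,"dy": 0,"dz": 0,"rx": 0,"ry": 0,"rz": 0,"claw": 0.2}

```text
time_s: 31.0
ee_pos: [0.5898, -0.1464, 0.1513]
eef_rot: [-3.141, -0.0, 1.03]
force: [0.3, -0.2, -0.9]
grip_width: 0.0753
grip_force: 0.0
```

```bash
python3 rk.py; python3 -c "
from h import *
go((.5911,-.1474,.035),58.9)"
```

```text
31.0 [ 0.5898 -0.1464  0.1513] [-179.98   -0.     59.04]
strips 1024 (array([ 591.5, -147.2]), array([23.8, 41.4]), 58.8) 0.0403
knobR 274 [ 0.4515 -0.3256  0.0302] [0.026 0.025 0.005]
-0.000586373698923337
shift/row [-0.003  0.017  1.164] turn total [-0.    -0.     0.002]
```

Emit:
step_arm:
  plan:
    - {"dx": 0,"dy": 0.017,"dz": 0.25,"rx": 0,"ry": 0,"rz": 0,"claw": 0.2}
    - {"dx": 0,"dy": 0,"dz": 0.3,"rx": 0,"ry": 0,"rz": 0,"claw": 0.2}
    - {"dx": 0,"dy": 0,"dz": 0.3,"rx": 0,"ry": 0,"rz": 0,"claw": 0.2}
    - {"dx": 0,"dy": 0,"dz": 0.215,"rx": 0,"ry": 0,"rz": 0,"claw": 0.2}
    - {"dx": 0,"dy": 0,"dz": 0.1,"rx": 0,"ry": 0,"rz": 0,"claw": 0.2}
    - {"dx": 0,"dy": 0,"dz": 0,"rx": 0,"ry": 0,"rz": 0,"claw": 0.2}
    - {"dx": 0,"dy": 0,"dz": 0,"rx": 0,"ry": 0,"rz": 0,"claw": 0.45}
    - {"dx": 0,"dy": 0,"dz": 0,"rx": 0,"ry": 0,"rz": 0,"claw": 0.45}
    - {"dx": 0,"dy": 0,"dz": 0,"rx": 0,"ry": 0,"rz": 0,"claw": 1}
    - {"dx": 0,"dy": 0,"dz": 0,"rx": 0,"ry": 0,"rz": 0,"claw": 1}

```text
time_s: 32.05
ee_pos: [0.5915, -0.1483, 0.0356]
eef_rot: [3.141, -0.0, 1.029]
force: [0.3, -0.3, 0.4]
grip_width: 0.0468
grip_force: 0.0
```

Emit:
step_arm:
  plan:
    - {"dx": 0,"dy": 0,"dz": 0,"rx": 0,"ry": 0,"rz": 0,"claw": 1}
    - {"dx": 0,"dy": 0,"dz": 0,"rx": 0,"ry": 0,"rz": 0,"claw": 1}
    - {"dx": 0,"dy": 0,"dz": 0,"rx": 0,"ry": 0,"rz": 0,"claw": 1}
    - {"dx": 0,"dy": 0,"dz": 0,"rx": 0,"ry": 0,"rz": 0,"claw": 1}

```text
time_s: 32.45
ee_pos: [0.5915, -0.1483, 0.0354]
eef_rot: [3.141, -0.0, 1.029]
force: [-0.9, 0.6, 5.7]
grip_width: 0.0418
grip_force: 20.0
```

Emit:
step_arm:
  plan:
    - {"dx": 0,"dy": 0,"dz": -0.1,"rx": 0,"ry": 0,"rz": 0,"claw": 1}
    - {"dx": 0,"dy": 0,"dz": -0.3,"rx": 0,"ry": 0,"rz": 0,"claw": 1}
    - {"dx": 0,"dy": 0,"dz": -0.4,"rx": 0,"ry": 0,"rz": 0,"claw": 1}
    - {"dx": 0,"dy": 0,"dz": -0.3,"rx": 0,"ry": 0,"rz": 0,"claw": 1}
    - {"dx": 0,"dy": 0,"dz": 0,"rx": 0,"ry": 0,"rz": 0,"claw": 1}
    - {"dx": 0,"dy": 0,"dz": 0,"rx": 0,"ry": 0,"rz": 0,"claw": 1}

```text
time_s: 33.05
ee_pos: [0.5913, -0.1482, 0.1453]
eef_rot: [3.141, -0.0, 1.029]
force: [-0.2, -1.5, -1.5]
grip_width: 0.0421
grip_force: 20.0
```

```bash
python3 -c "
from h import *
go((.5372,.1079,.145),71.3,10)
o=telemetry.get_obs(); w=wcloud(shot('wrist'),o)
z=o['ee_pos'][2]; t=near(w,o['ee_pos'][:2],.01,z-.02,z+.02); c,*_=np.linalg.lstsq(np.c_[t[:,:2]-o['ee_pos'][:2],np.ones(len(t))],t[:,2],rcond=None); print(len(t),c, 'top rel tcp',c[2]-z)
"
```

```text
shift/row [ 0.192 -0.178  0.   ] turn total [ 0.    -0.    -0.137]
809 [-0.00051118 -0.00212869  0.15043288] top rel tcp 0.005099683181474468
```

Emit:
step_arm:
  plan:
    - {"dx": 0.192,"dy": -0.178,"dz": 0,"rx": 0,"ry": 0,"rz": 0,"claw": 1}
    - {"dx": 0.192,"dy": -0.178,"dz": 0,"rx": 0,"ry": 0,"rz": 0,"claw": 1}
    - {"dx": 0.192,"dy": -0.178,"dz": 0,"rx": 0,"ry": 0,"rz": 0,"claw": 1}
    - {"dx": 0.192,"dy": -0.178,"dz": 0,"rx": 0,"ry": 0,"rz": 0,"claw": 1}
    - {"dx": 0.192,"dy": -0.178,"dz": 0,"rx": 0,"ry": 0,"rz": 0,"claw": 1}
    - {"dx": 0.192,"dy": -0.178,"dz": 0,"rx": 0,"ry": 0,"rz": 0,"claw": 1}
    - {"dx": 0.192,"dy": -0.178,"dz": 0,"rx": 0,"ry": 0,"rz": 0,"claw": 1}
    - {"dx": 0.192,"dy": -0.178,"dz": 0,"rx": 0,"ry": 0,"rz": 0,"claw": 1}
    - {"dx": 0.192,"dy": -0.178,"dz": 0,"rx": 0,"ry": 0,"rz": 0,"claw": 1}
    - {"dx": 0.192,"dy": -0.178,"dz": 0,"rx": 0,"ry": 0,"rz": 0,"claw": 1}

```text
time_s: 34.1
ee_pos: [0.5369, 0.109, 0.1435]
eef_rot: [-3.14, 0.002, 1.029]
force: [0.2, 1.0, -0.0]
grip_width: 0.0417
grip_force: 20.0
```

Emit:
step_arm:
  plan:
    - {"dx": 0,"dy": 0,"dz": 0,"rx": 0,"ry": 0,"rz": -0.068,"claw": 1}
    - {"dx": 0,"dy": 0,"dz": 0,"rx": 0,"ry": 0,"rz": -0.068,"claw": 1}
    - {"dx": 0,"dy": 0,"dz": 0,"rx": 0,"ry": 0,"rz": 0,"claw": 1}
    - {"dx": 0,"dy": 0,"dz": 0,"rx": 0,"ry": 0,"rz": 0,"claw": 1}

```text
time_s: 34.5
ee_pos: [0.5375, 0.108, 0.144]
eef_rot: [-3.14, 0.001, 1.239]
force: [0.7, -0.5, -1.0]
grip_width: 0.0419
grip_force: 20.0
```

```bash
python3 -c "
from h import *
go((.5367,.1069,.036),71.3)"
```

```text
shift/row [-0.012 -0.002  1.08 ] turn total [-0.001  0.    -0.003]
```

Emit:
step_arm:
  plan:
    - {"dx": -0.012,"dy": 0,"dz": 0.2,"rx": 0,"ry": 0,"rz": 0,"claw": 1}
    - {"dx": 0,"dy": 0,"dz": 0.3,"rx": 0,"ry": 0,"rz": 0,"claw": 1}
    - {"dx": 0,"dy": 0,"dz": 0.3,"rx": 0,"ry": 0,"rz": 0,"claw": 1}
    - {"dx": 0,"dy": 0,"dz": 0.195,"rx": 0,"ry": 0,"rz": 0,"claw": 1}
    - {"dx": 0,"dy": 0,"dz": 0.08,"rx": 0,"ry": 0,"rz": 0,"claw": 1}
    - {"dx": 0,"dy": 0,"dz": 0.02,"rx": 0,"ry": 0,"rz": 0,"claw": 1}
    - {"dx": 0,"dy": 0,"dz": 0.015,"rx": 0,"ry": 0,"rz": 0,"claw": 1}
    - {"dx": 0,"dy": 0,"dz": 0.015,"rx": 0,"ry": 0,"rz": 0,"claw": 1}
    - {"dx": 0,"dy": 0,"dz": 0,"rx": 0,"ry": 0,"rz": 0,"claw": 1}
    - {"dx": 0,"dy": 0,"dz": 0,"rx": 0,"ry": 0,"rz": 0,"claw": 1}

```text
time_s: 35.5
ee_pos: [0.5377, 0.107, 0.033]
eef_rot: [3.141, -0.0, 1.242]
force: [-0.5, -0.0, -0.8]
grip_width: 0.0417
grip_force: 20.0
```

Emit:
step_arm:
  plan:
    - {"dx": 0,"dy": 0,"dz": 0.01,"rx": 0,"ry": 0,"rz": 0,"claw": 1}
    - {"dx": 0,"dy": 0,"dz": 0,"rx": 0,"ry": 0,"rz": 0,"claw": 1}
    - {"dx": 0,"dy": 0,"dz": 0,"rx": 0,"ry": 0,"rz": 0,"claw": 1}

```text
time_s: 35.8
ee_pos: [0.5375, 0.107, 0.0315]
eef_rot: [-3.142, -0.0, 1.242]
force: [0.3, 0.0, -0.3]
grip_width: 0.0421
grip_force: 20.0
```

Emit:
step_arm:
  plan:
    - {"dx": 0,"dy": 0,"dz": 0,"rx": 0,"ry": 0,"rz": 0,"claw": 0.5}
    - {"dx": 0,"dy": 0,"dz": 0,"rx": 0,"ry": 0,"rz": 0,"claw": 0.4}
    - {"dx": 0,"dy": 0,"dz": 0,"rx": 0,"ry": 0,"rz": 0,"claw": 0.2}
    - {"dx": 0,"dy": 0,"dz": 0,"rx": 0,"ry": 0,"rz": 0,"claw": 0.1}
    - {"dx": 0,"dy": 0,"dz": 0,"rx": 0,"ry": 0,"rz": 0,"claw": 0.1}

```text
time_s: 36.3
ee_pos: [0.5374, 0.107, 0.0314]
eef_rot: [-3.142, 0.0, 1.243]
force: [0.2, -0.2, -0.4]
grip_width: 0.0751
grip_force: 0.0
```

Emit:
step_arm:
  plan:
    - {"dx": 0,"dy": 0,"dz": -0.2,"rx": 0,"ry": 0,"rz": 0,"claw": 0.1}
    - {"dx": 0,"dy": 0,"dz": -0.4,"rx": 0,"ry": 0,"rz": 0,"claw": 0.1}
    - {"dx": 0,"dy": 0,"dz": -0.4,"rx": 0,"ry": 0,"rz": 0,"claw": 0.1}
    - {"dx": 0,"dy": 0,"dz": -0.4,"rx": 0,"ry": 0,"rz": 0,"claw": 0.1}
    - {"dx": 0,"dy": 0,"dz": -0.4,"rx": 0,"ry": 0,"rz": 0,"claw": 0.1}
    - {"dx": 0,"dy": 0,"dz": 0,"rx": 0,"ry": 0,"rz": 0,"claw": 0.1}
    - {"dx": 0,"dy": 0,"dz": 0,"rx": 0,"ry": 0,"rz": 0,"claw": 0.1}
    - {"dx": 0,"dy": 0,"dz": 0,"rx": 0,"ry": 0,"rz": 0,"claw": 0.1}

```text
time_s: 37.1
ee_pos: [0.5369, 0.1069, 0.21]
eef_rot: [-3.14, 0.001, 1.243]
force: [-0.1, -0.4, 1.0]
grip_width: 0.0846
grip_force: 0.0
```

```bash
python3 -c "
from h import *
tray(.028); shot('wrist','w9.png')"
```

```text
bay 1 dx,dy mm -1.1 -0.3 (array([34.7, 33.7]), 72.2) top [0.0314 0.0331 0.0345]
bay 2 dx,dy mm -0.8 0.7 (array([37.2, 36.7]), 72.3) top [0.0328 0.0343 0.0356]
bay 3 dx,dy mm -0.8 2.0 (array([28.2, 26.7]), 70.8) top [0.0391 0.0404 0.0418]
bay 4 dx,dy mm -0.5 0.7 (array([23.4, 41.4]), 71.3) top [0.0342 0.0363 0.0376]
```

View pics/w9.png

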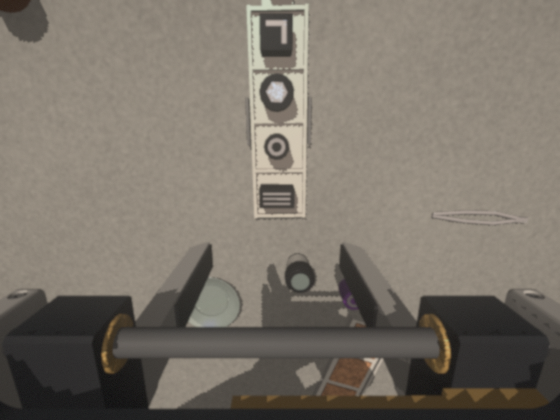

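All four stand flat in the right order from the handle: angle (277,35), hex (277,93), tube (276,147), strips (277,196). Each is within about 2 mm of its bay centre, and the tops are at the expected heights.

```bash
python3 -c "
from station import hand_in
print(hand_in())"
```

```text
the job is handed in; nothing more can be done
None
```

I moved all four specimens into the viewing tray in rack order from the handle (angle, hex, tube, strips), each upright and within about 2 mm of its bay centre on the final check, and handed the job in at about 37 s; no verdict was returned.

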